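Change over the plaques in the drying rack

TASK

Lift the lid off the panel carrier, lay it flat on the bench clear of the carrier, and change over the plaques: slide every freshly glued plaque up out of the carrier and lower it gently into a free slot of the drying rack, standing on edge on the base board, about centred across both rows of dowels, with its ironwork facing the rack's open end (away from the tall end board); and bring every dry plaque that was in the rack the other way, lowering it gently into a groove of the carrier, down to the floor, facing either way. The fresh glue is still soft, so keep the fresh plaques upright all the way, and leave the other things on the bench where they are. When all the plaques have changed places, put the lid back on the carrier, fully home.

Things in the scene. Friction and masses are not known exactly. Their poses are not given: they have to be found in the camera images.
- carrier: Panel carrier: open-topped plywood box with a rope handle at each short end, fixed to the bench. Outside 112 (its x) x 268 (its y) x 114 mm high, walls and floor 8 mm. Origin: centre of its underside.
- carrier_in (a point): Centre of the carrier's inner floor, 8 mm up. Grooves 15 mm wide, 8 mm deep, down both long inner walls at y = -88, -44, 0, 44, 88 mm hold plaques standing across the box on this floor, faces looking along the carrier's +y or -y. Their top edges are 6 mm below the rim, with about 34 mm free between neighbours there.
- lid: Loose lift-off lid of the carrier: plywood 112 (x) x 268 (y) x 8 mm, about 0.25 kg. Origin: centre of the board's underside, 114 mm above the carrier's origin when home (same axes, or turned half round). A locating panel 88 x 242 x 4 mm below it drops inside the carrier's walls with 4 to 5 mm of play; on the bench the lid stands on this panel.
- lid_bar (a point): Middle of the wooden grab bar on the lid, 56 mm above the lid's origin. The bar runs along the lid's y: 100 mm long, 12 mm thick (x), 14 mm high, on two posts at y = +-42 mm; 41 mm clear beneath it.
- rack: Drying rack, fixed to the bench: base board 110 mm wide (its y), 12 mm thick, with two rows of upright wooden dowels and a 95 mm high, 12 mm thick end board at one end only (x = -156 mm). Origin: underside of the base board, in the middle of the six slots. +x points to the open end, away from the end board.
- rack_front (a point): Point on top of the base board at the rack's open end, 135 mm along the rack's +x.
- slot0 (a point): Centre of the rack slot nearest the end board, on the base board, at x = -110 mm in the rack; the other five follow every 44 mm along its +x. Each is 14 mm wide, between pairs of dowels (12 mm thick, round-topped, 51 mm tall) at y = +-32 mm; a plaque stands in it across the rack and may lean a few degrees.
- plaque1: Freshly glued plaque standing in the carrier at the start: pale weathered wooden board 10 mm thick (its x), 90 mm wide (y), 100 mm tall (z), about 0.12 kg, with a cog wheel, rusty iron, glued on its +x face (stands out 8 mm, within 22 mm of the middle line, 20 to 64 mm above the bottom; the top 36 mm is clear on both faces). Origin: centre of its lower edge. May be absent.
- plaque2: Freshly glued plaque standing in the carrier at the start: pale weathered wooden board 10 mm thick (its x), 90 mm wide (y), 100 mm tall (z), about 0.12 kg, with an open arc of bent bar, rusty iron, glued on its +x face (stands out 8 mm, within 22 mm of the middle line, 20 to 64 mm above the bottom; the top 36 mm is clear on both faces). Origin: centre of its lower edge. May be absent.
- plaque3: Freshly glued plaque standing in the carrier at the start: pale weathered wooden board 10 mm thick (its x), 90 mm wide (y), 100 mm tall (z), about 0.12 kg, with crossed flat bars with a brass disc, rusty iron, glued on its +x face (stands out 8 mm, within 22 mm of the middle line, 20 to 64 mm above the bottom; the top 36 mm is clear on both faces). Origin: centre of its lower edge. May be absent.
- plaque4: Freshly glued plaque standing in the carrier at the start: pale weathered wooden board 10 mm thick (its x), 90 mm wide (y), 100 mm tall (z), about 0.12 kg, with a small cog under an arc, rusty iron, glued on its +x face (stands out 8 mm, within 22 mm of the middle line, 20 to 64 mm above the bottom; the top 36 mm is clear on both faces). Origin: centre of its lower edge. May be absent.
- plaque5: Freshly glued plaque standing in the carrier at the start: pale weathered wooden board 10 mm thick (its x), 90 mm wide (y), 100 mm tall (z), about 0.12 kg, with a round ring with a brass boss, rusty iron, glued on its +x face (stands out 8 mm, within 22 mm of the middle line, 20 to 64 mm above the bottom; the top 36 mm is clear on both faces). Origin: centre of its lower edge. May be absent.
- dry1: Plaque of the same make and axes, dry, standing in one of the rack's slots at the start, to go into the carrier. May be absent.
- dry2: Plaque of the same make and axes, dry, standing in one of the rack's slots at the start, to go into the carrier. May be absent.
- dry3: Plaque of the same make and axes, dry, standing in one of the rack's slots at the start, to go into the carrier. May be absent.
- dry4: Plaque of the same make and axes, dry, standing in one of the rack's slots at the start, to go into the carrier. May be absent.
- glue: White glue bottle with a red cap, 56 mm across, 140 mm tall. Origin: underside. A bystander.
- jar: Glass jar of brass bits, 82 mm across, 95 mm tall. Origin: underside. A bystander.
- spool: Wire spool standing on its flange, 100 mm across, 70 mm tall. Origin: underside. A bystander.
- brush: Brush lying on the left of the bench, along its x. Origin: underside. A bystander.
- screwdriver: Screwdriver lying on the right of the bench, along its x. Origin: underside. A bystander.
There are look-alikes about, which are no part of the job. What is shaped like the dry4 but green or pink is not meant.

How it is judged:
On the way, in this order (a step that is already met when the one before it is completed fails the run):
1. the lid lies flat on the bench clear of the carrier (height (world z) of lid below 0.02 m and angle between lid's own z axis and vertical below 0.1 rad and horizontal distance between lid and carrier above 0.1 m), for 0.2 s.
2. every fresh plaque stands in a slot of the rack, ironwork towards the open end, and every dry one in a groove of the carrier (z of plaque1 in the frame of rack between 0.006 and 0.018 m and y of plaque1 in the frame of rack between -0.016 and 0.016 m and x of plaque1 in the frame of rack between -0.118 and 0.118 m and angle between each of plaque1, plaque2, plaque3, plaque4, plaque5's own z axis and vertical below 0.25 rad and angle between the x axis of each of plaque1, plaque2, plaque3, plaque4, plaque5 and the x axis of rack, either way round below 0.25 rad and x of rack_front in the frame of plaque1 above 0.01 m and z of plaque2 in the frame of rack between 0.006 and 0.018 m and y of plaque2 in the frame of rack between -0.016 and 0.016 m and x of plaque2 in the frame of rack between -0.118 and 0.118 m and x of rack_front in the frame of plaque2 above 0.01 m and z of plaque3 in the frame of rack between 0.006 and 0.018 m and y of plaque3 in the frame of rack between -0.016 and 0.016 m and x of plaque3 in the frame of rack between -0.118 and 0.118 m and x of rack_front in the frame of plaque3 above 0.01 m and z of plaque4 in the frame of rack between 0.006 and 0.018 m and y of plaque4 in the frame of rack between -0.016 and 0.016 m and x of plaque4 in the frame of rack between -0.118 and 0.118 m and x of rack_front in the frame of plaque4 above 0.01 m and z of plaque5 in the frame of rack between 0.006 and 0.018 m and y of plaque5 in the frame of rack between -0.016 and 0.016 m and x of plaque5 in the frame of rack between -0.118 and 0.118 m and x of rack_front in the frame of plaque5 above 0.01 m and z of dry1 in the frame of carrier between 0.002 and 0.014 m and y of dry1 in the frame of carrier between -0.1 and 0.1 m and x of dry1 in the frame of carrier between -0.01 and 0.01 m and angle between each of dry1, dry2, dry3, dry4's own z axis and vertical below 0.2 rad and angle between the x axis of each of dry1, dry2, dry3, dry4 and the y axis of carrier, either way round below 0.2 rad and z of dry2 in the frame of carrier between 0.002 and 0.014 m and y of dry2 in the frame of carrier between -0.1 and 0.1 m and x of dry2 in the frame of carrier between -0.01 and 0.01 m and z of dry3 in the frame of carrier between 0.002 and 0.014 m and y of dry3 in the frame of carrier between -0.1 and 0.1 m and x of dry3 in the frame of carrier between -0.01 and 0.01 m and z of dry4 in the frame of carrier between 0.002 and 0.014 m and y of dry4 in the frame of carrier between -0.1 and 0.1 m and x of dry4 in the frame of carrier between -0.01 and 0.01 m), for 0.2 s.
At the end, for the whole second after the job is handed in: Fresh plaques stand in rack slots (6 mm in height, 0.25 rad upright and square, 16 mm off the middle line, iron to the open end), dry ones in carrier grooves (6 mm in height, 0.2 rad); the lid is home on the carrier (7 mm in x, 9 mm in y, 4 mm in z, level within 0.05 rad); all at rest (all of step 2 and x of lid in the frame of carrier between -0.007 and 0.007 m and y of lid in the frame of carrier between -0.009 and 0.009 m and z of lid in the frame of carrier between 0.11 and 0.118 m and angle between lid's own z axis and vertical below 0.05 rad and angle between the y axis of lid and the y axis of carrier, either way round below 0.1 rad and linear speed of each of plaque1, plaque2, plaque3, plaque4, plaque5, dry1, dry2, dry3, dry4, lid below 0.03 m/s); the robot touches nothing.
It fails at once if a plaque from the carrier is tipped more than about 35 degrees (angle between any of plaque1, plaque2, plaque3, plaque4, plaque5's own z axis and vertical above 0.6 rad).
It fails at once if a plaque is dropped or rammed into the rack (faster than 0.6 m/s among the dowels) ((linear speed of plaque1 above 0.6 m/s and z of plaque1 in the frame of rack below 0.055 m and horizontal distance between plaque1 and rack below 0.15 m) or (linear speed of plaque2 above 0.6 m/s and z of plaque2 in the frame of rack below 0.055 m and horizontal distance between plaque2 and rack below 0.15 m) or (linear speed of plaque3 above 0.6 m/s and z of plaque3 in the frame of rack below 0.055 m and horizontal distance between plaque3 and rack below 0.15 m) or (linear speed of plaque4 above 0.6 m/s and z of plaque4 in the frame of rack below 0.055 m and horizontal distance between plaque4 and rack below 0.15 m) or (linear speed of plaque5 above 0.6 m/s and z of plaque5 in the frame of rack below 0.055 m and horizontal distance between plaque5 and rack below 0.15 m)).
It fails at once if a dry plaque is dropped or rammed into the carrier (faster than 0.6 m/s inside it) ((linear speed of dry1 above 0.6 m/s and z of dry1 in the frame of carrier below 0.1 m and horizontal distance between dry1 and carrier below 0.13 m) or (linear speed of dry2 above 0.6 m/s and z of dry2 in the frame of carrier below 0.1 m and horizontal distance between dry2 and carrier below 0.13 m) or (linear speed of dry3 above 0.6 m/s and z of dry3 in the frame of carrier below 0.1 m and horizontal distance between dry3 and carrier below 0.13 m) or (linear speed of dry4 above 0.6 m/s and z of dry4 in the frame of carrier below 0.1 m and horizontal distance between dry4 and carrier below 0.13 m)).
It fails at once if a bystander is moved more than 30 mm (distance of any of glue, jar, spool, brush, screwdriver from where it was at the start of the episode above 0.03 m).
Of plaque1, plaque2, plaque3, plaque4, plaque5 only 2 to 3 are there at a start; the rules pass over those that are not, and their reading is None.
Of dry1, dry2, dry3, dry4 only 2 to 3 are there at a start; the rules pass over those that are not, and their reading is None.
At some moment in a run one of lid may be knocked a few centimetres aside while the robot is not near it.
It also fails if it takes over 210 s, if anything falls off the work surface, if the arm or the gripper's body presses on something with over 40 N, if the wrist force passes 120 N, or if a joint passes its speed limit or range.

ROBOT

A 6-joint arm with a two-finger parallel gripper is mounted at the origin on the work surface. World frame = base frame: x ahead of the robot, y to its left, z up, the work surface at z = 0. Lengths are in m, angles in rad, forces in N, time in s.
With the tool pointing down it reaches from about 0.35 to 0.975 m from the base axis. Payload 4.9 kg.
Tool frame: the origin (TCP) lies at the very end of the fingers, on their centre line; the grasp point (between the pads) lies 19 mm behind it (ctrl.tcp_to_grasp is the z of the grasp point in the tool frame, in m); z points along the fingers, y is the line along which they close (so a half turn about z gives the same grasp; the last joint's range is limited). The gripper opens to 85 mm and grips with 20 to 120 N. Pads are 22 mm wide; open, the fingers measure 114 mm over their backs; the gripper's body (76 mm by 85 mm) begins 54 mm behind the grasp point. The pads swing forward as they close: fully open they stand 13 mm farther back than shut.
Start: joints at [1.089, 0.053, 1.613, -0, 1.476, -0.119], TCP at [0.222, 0.584, 0.231] pointing down, gripper open.
Joint ranges: [-3.01, 3.01], [-1.01, 2.22], [0.06, 2.58], [-1.02, 4.17], [0.09, 2.62], [-3.14, 3.14]. Speed limits (rad/s): [2.57, 2.57, 3.14, 3.14, 3.14, 3.14].

INTERFACE

Orientations are given as a rotation vector (axis times angle).
In Python, from station import ctrl, eyes, job, nets gives the robot as it stands. The module is installed in compiled form; this text tells all that it offers.
- The arm moves only by the tool jog_arm, never from a script. Its argument "commands" is one flat list of numbers, 7 for each row, row after row: the shift along the tool's x, y, z each as a share of 0.06 m, from -1 to 1, then the turn, a rotation vector about the tool's x, y, z each as a share of 0.1 rad, from -1 to 1, then the finger opening in mm, from 0 to 85.4. In form: [x, y, z, ax, ay, az, grip, x, y, z, ax, ay, az, grip, ...]. A call has 1 to 20 rows; each row shifts and turns the commanded pose from where the row before left it, along the tool's axes as they then stand; what a row does not reach is not made up. A row lasts 1/8 s, in which the tool goes at most 62.5 mm and 10.7 degrees, less where a joint would pass 70% of its speed; a pose out of reach is approached as far as the arm can. A call with a number of a shift or a turn outside -1 to 1 is refused whole. A call with a gripper value outside its range is refused whole. The fingers move at their own pace and stop on an object; "newtons" is the grip in N (left out, the last holds). Time passes only in rows, so rows that do not move let the fingers close. It gives the time, the measured TCP pose, the force, the opening and the grip force at its end, in the units of the state.
- ctrl.get_obs(): the state, without advancing time (a new reading comes with each control period).
- eyes.get_image(name): name is "scene" or "top" or "wrist"; returns a dict with "image" (480x640x3 uint8, red, green, blue), "z_map" (480x640 float32, m along the optical axis (not along the pixel's ray), 0 where there is no reading), "K" (3x3 intrinsics, pixels), "cam_to_world" (4x4, takes a point from camera to world coordinates). Camera axes: x right, y up, looking along -z (the intrinsics and any distortion apply to the point x, -y, -z); pixel columns grow to the right and rows downward; lengths in m; the calibration is good to about 2 mm. A picture is of the moment at which its call begins.
- job.finish_job(): hands the job in; it is judged then, once.
Trained networks look in the newest picture that a camera, given by its name, has taken for a name from the list of things; names that differ only in an ending like _2 or _b are one class to them, and where a whole thing is asked for, a point or a joint stands for the part that bears it (a point fixed in the world has none). Each returns a list of dicts, best first, with "p" (0 to 1); they miss things now and then, are a little off and sometimes report something else, mostly with a low value. They report only what shows in the picture. A call takes as long as a camera call. They do not tell look-alikes from the thing itself.
- nets.silhouettes(camera, name): "mask" (480x640 bool, what is visible of it) and "bbox" ([left, top, right, bottom] in pixels, round what is visible of it).
The state is a dict: "t": time; "q": joint angles; "dq": joint speeds; "effort": joint torques, N m; "tool_pos": TCP position; "tool_rot": TCP orientation; "contact_force": force on the tool from outside, world axes, zero at the start; "wrist_torque": the same for the moment, N m; "opening": finger opening in m; "grip_force": force on a finger pad.
Only numpy, scipy, OpenCV 4.12 (cv2) and the standard library are available. Lean on these libraries where they do the work, as an engineer would, in place of code of your own. Each camera call takes 0.05 s, during which the arm holds its last target. There are 200 camera calls.

## Working session

There is one attempt and no reset: what is moved stays moved. The work goes in short steps, Python scripts to look and compute and a tool call to move; the robot and the scene stay as the last step left them, time stands still between calls to the robot, and variables do not carry over. Pictures are saved under pics/ and viewed, at most 14 in all, crops included, and the job is handed in when it is done.

Besides the shell and the picture viewer there is one more tool, called in YAML: its name, and indented under it one key for each argument. jog_arm: Moves the arm, as the interface text tells. Shift numbers are shares of 0.06 m and turn numbers shares of 0.1 rad, none past 1 either way. Its arguments: {"type":"object","properties":{"commands":{"type":"array","items":{"type":"number"}},"newtons":{"type":"number"}},"required":["commands"]}

```bash
mkdir -p pics; ls
python3 - <<'E'
from station import ctrl,eyes,nets
import cv2,numpy as np
o=ctrl.get_obs();print(o['t'],o['tool_pos'],o['tool_rot'],o['opening'],ctrl.tcp_to_grasp)
for c in ['scene','top']:
    d=eyes.get_image(c);cv2.imwrite(f'pics/{c}0.png',d['image'][:,:,::-1]);print(c,d['K'].round(1).tolist(),d['cam_to_world'].round(3).tolist())
    np.savez(f'{c}0.npz',**d)
E
```

```text
pics
0.0 [0.22151034 0.58375108 0.23006757] [-5.66632700e-01 -3.08944664e+00  3.07906365e-03] 0.08545642095487192 -0.0187
scene [[472.7, 0.0, 313.8], [0.0, 472.7, 240.7], [0.0, 0.0, 1.0]] [[0.605, -0.641, 0.472, 1.178], [0.796, 0.487, -0.359, -0.473], [0.001, 0.593, 0.805, 1.225], [0.0, 0.0, 0.0, 1.0]]
top [[438.0, 0.0, 320.6], [0.0, 438.0, 234.1], [0.0, 0.0, 1.0]] [[0.016, 0.984, -0.179, 0.291], [-1.0, 0.017, 0.004, 0.032], [0.007, 0.179, 0.984, 1.388], [0.0, 0.0, 0.0, 1.0]]
```

View pics/top0.png

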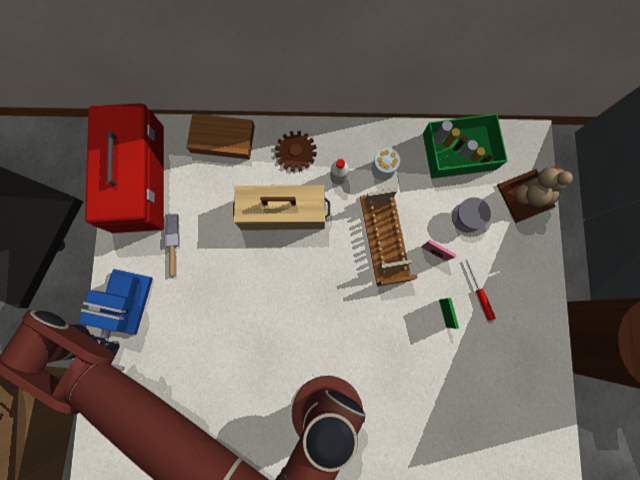

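View pics/scene0.png

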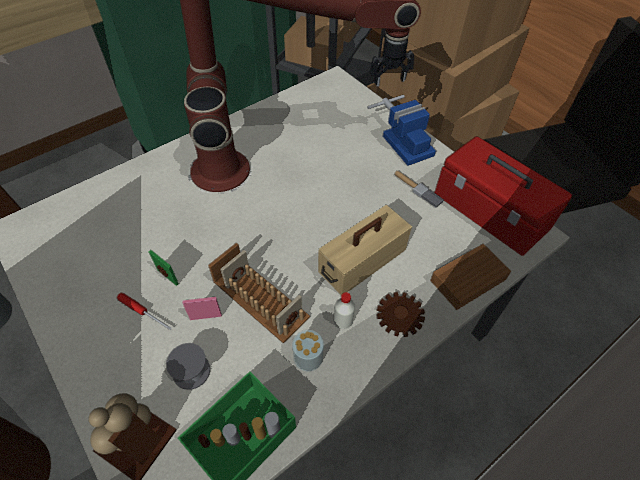

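Top view: the carrier with its lid is at (280,207), and the rack runs from (375,190) to (395,280) with its end board nearest the robot. Plaques stand at about (393,265) and (380,192). The green and pink look-alikes are off the rack. Next I'll measure using depth.

```bash
cat > h.py <<'E'
from station import ctrl,eyes,job,nets
import numpy as np,cv2
from scipy.spatial.transform import Rotation as R
def cloud(d):
    z=d['z_map'];v,u=np.mgrid[:480,:640];K=d['K']
    P=np.stack([(u-K[0,2])/K[0,0]*z,-(v-K[1,2])/K[1,1]*z,-z],-1)
    T=d['cam_to_world'];W=P@T[:3,:3].T+T[:3,3];W[z<=0]=np.nan;return W
def rect(p):
    r=cv2.minAreaRect((p[:,:2]*1000).astype(np.float32));return np.round(r[0],1),np.round(r[1],1),round(r[2],2)
def rows(tp,tr,target,yaw=None,n=None):
    """tool-axis shift (in 0.06 units) total, and turn about tool z to make tool y at yaw"""
    Rt=R.from_rotvec(tr).as_matrix();s=Rt.T@(np.array(target)-tp)/0.06
    return s.round(3)
E
python3 - <<'E'
from h import *
for c in ['top','scene']:
    d=eyes.get_image(c);W=cloud(d)
    for n in ['carrier','lid','rack','dry1','plaque1','glue','jar','spool','brush','screwdriver']:
        for r in nets.silhouettes(c,n)[:5]:
            p=W[r['mask']];p=p[~np.isnan(p[:,0])]
            print(c,n,round(r['p'],2),r['bbox'],np.median(p,0).round(3),p.min(0).round(3),p.max(0).round(3))
            if n in('lid','rack','carrier') and r['p']>.5:
                zz=p[:,2]; 
                for a,b in [(0.005,.02),(.04,.07),(.085,.105),(.115,.13),(.16,.19)]:
                    q=p[(zz>a)&(zz<b)]
                    if len(q)>15:print('  ',a,b,len(q),rect(q))
E
```

```text
top carrier 0.91 [237.3, 198.4, 329.5, 232.9] [0.556 0.14  0.06 ] [ 0.55   0.002 -0.003] [0.647 0.283 0.119]
   0.005 0.02 77 (array([555.3, 149.2]), array([  2.4, 259.6]), 1.9)
   0.04 0.07 205 (array([561.2, 130.9]), array([ 82.9, 292.5]), 19.69)
   0.085 0.105 120 (array([555.4, 149. ]), array([  2.5, 263.2]), 1.7)
top lid 0.76 [236.6, 184.8, 324.2, 221.9] [0.607 0.152 0.123] [0.552 0.018 0.103] [0.672 0.287 0.183]
   0.115 0.13 3049 (array([611.4, 152.7]), array([113.1, 268.1]), 1.73)
   0.16 0.19 178 (array([611.6, 152.3]), array([13.9, 99.5]), 2.31)
top rack 0.8 [363.8, 195.8, 418.7, 288.9] [ 0.525 -0.178  0.014] [ 0.379 -0.259 -0.008] [ 0.669 -0.099  0.102]
   0.005 0.02 2053 (array([ 532.7, -179.5]), array([295. , 112.5]), 10.83)
   0.04 0.07 371 (array([ 516.6, -179.2]), array([262.9, 106.1]), 10.55)
   0.085 0.105 155 (array([ 393.5, -203.6]), array([ 12.2, 107.5]), 10.6)
top dry1 0.87 [367.1, 190.8, 395.8, 202.7] [ 0.652 -0.156  0.09 ] [ 0.64  -0.201  0.001] [ 0.693 -0.112  0.118]
top dry1 0.87 [420.2, 243.5, 454.5, 261.2] [ 0.484 -0.33   0.069] [ 0.461 -0.4   -0.007] [ 0.
[... 2582 characters left out ...]
0.156  0.118]
scene dry1 0.76 [178.3, 293.6, 221.2, 319.5] [ 0.491 -0.34   0.059] [ 0.405 -0.38  -0.005] [ 0.515 -0.292  0.104]
scene dry1 0.62 [146.5, 250.1, 177.7, 286.4] [ 0.311 -0.365  0.065] [ 0.234 -0.379 -0.003] [ 0.347 -0.348  0.105]
scene glue 0.84 [334.3, 293.9, 356.5, 331.3] [ 0.746 -0.042  0.086] [ 0.695 -0.061 -0.005] [0.765 0.034 0.142]
scene jar 0.97 [292.4, 329.8, 324.8, 371.6] [ 0.776 -0.185  0.089] [ 0.706 -0.219 -0.005] [ 0.806 -0.111  0.101]
scene spool 0.6 [169.2, 340.6, 209.7, 390.1] [ 0.617 -0.451  0.068] [ 0.515 -0.499 -0.004] [ 0.657 -0.399  0.076]
scene screwdriver 0.66 [119.3, 292.6, 171.9, 329.4] [ 0.342 -0.485  0.02 ] [ 0.282 -0.516 -0.008] [ 0.461 -0.437  0.03 ]
```

Run:
```python
import cv2
a=cv2.imread('pics/scene0.png')[225:365,190:430];b=cv2.imread('pics/top0.png')[150:310,330:480]
cv2.imwrite('pics/c1.png',cv2.resize(a,None,fx=3.3,fy=3.3,interpolation=cv2.INTER_CUBIC))
cv2.imwrite('pics/c2.png',cv2.resize(b,None,fx=3.5,fy=3.5,interpolation=cv2.INTER_CUBIC))
```

```text
(no output)
```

View pics/c1.png

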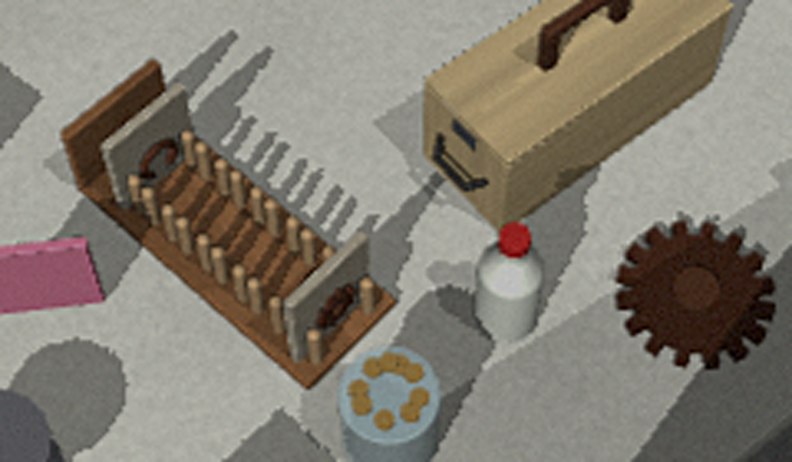

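The crop shows two dry plaques in the rack: slot 0 by the end board and slot 5 at the open end, both with iron towards the open end. The carrier is lidded at about (0.611, 0.151), yaw 1.8°. The rack origin is about (0.548, -0.178), yaw 10.7°. Next I move over the lid.

jog_arm:
  commands: [-0.863,-0.445,-0.1,0,0,0,60,-0.863,-0.445,-0.1,0,0,0,60,-0.863,-0.445,-0.1,0,0,0,60,-0.863,-0.445,-0.1,0,0,0,60,-0.863,-0.445,-0.1,0,0,0,60,-0.863,-0.445,-0.1,0,0,0,60,-0.863,-0.445,-0.1,0,0,0,60,-0.863,-0.445,-0.1,0,0,0,60,-0.863,-0.445,-0.1,0,0,0,60,-0.863,-0.445,-0.1,0,0,0,60,0,0,0,0,0,0.98,60,0,0,0,0,0,0.98,60,0,0,0,0,0,0.98,60,0,0,0,0,0,0.98,60,0,0,0,0,0,0.98,60,0,0,0,0,0,0.98,60,0,0,0,0,0,0.98,60,0,0,0,0,0,0.98,60,0,0,0,0,0,0.98,60,0,0,0,0,0,0.98,60]

```text
t: 3.7
tool_pos: [0.6111, 0.1509, 0.2913]
tool_rot: [-1.958, -2.457, 0.0]
contact_force: [-0.1, 0.4, 0.3]
opening: 0.0597
grip_force: 0.0
```

jog_arm:
  commands: [0,0,0,0,0,0.98,60,0,0,0,0,0,0.98,60,0,0,0,0,0,0,60]

```text
t: 4.08
tool_pos: [0.6111, 0.1509, 0.2913]
tool_rot: [-2.184, -2.258, 0.0]
contact_force: [-0.1, -0.7, -0.3]
opening: 0.0602
grip_force: 0.0
```

```bash
cat >> h.py <<'E'
def say(o=None):
    o=o or ctrl.get_obs();M=R.from_rotvec(o['tool_rot']).as_matrix()
    print('t',round(o['t'],2),'p',o['tool_pos'].round(4),'yaw(toolY)',round(float(np.arctan2(M[1,1],M[0,1])),4),'tilt',M[:2,2].round(4),'open',round(o['opening'],4),'F',np.round(o['contact_force'],1),'q',np.round(o['q'],2));return M
def to(tgt,yaw=None):
    """totals in row units: shift in current tool axes, and yaw turn (about tool z), shift in tool axes after the turn"""
    o=ctrl.get_obs();M=R.from_rotvec(o['tool_rot']).as_matrix();d=np.array(tgt)-o['tool_pos']
    y=np.arctan2(M[1,1],M[0,1]);t=0
    if yaw is not None: t=-(np.arctan2(np.sin(yaw-y),np.cos(yaw-y)))/0.1
    else: yaw=y
    Y=np.array([np.cos(yaw),np.sin(yaw),0]);X=np.array([np.sin(yaw)*1.,-np.cos(yaw),0]);X=np.cross(Y,[0,0,-1])
    print('now',(M.T@d/0.06).round(3),'turn',round(t,3),'after',np.array([X@d,Y@d,-d[2]]).__truediv__(0.06).round(3))
E
python3 - <<'E'
from h import *
say()
d=eyes.get_image('wrist');cv2.imwrite('pics/w1.png',d['image'][:,:,::-1]);W=cloud(d);print(d['cam_to_world'].round(3).tolist())
p=W[~np.isnan(W[...,0])]
for a,b in [(.117,.13),(.168,.185)]:
    q=p[(p[:,2]>a)&(p[:,2]<b)&(np.abs(p[:,0]-.61)<.1)&(np.abs(p[:,1]-.15)<.2)];print(a,len(q),rect(q),np.median(q,0).round(4))
E
```

```text
t 4.08 p [0.6111 0.1509 0.2913] yaw(toolY) 0.0331 tilt [-0.0001 -0.    ] open 0.0602 F [-0.1 -0.7 -0.3] q [ 0.12  0.03  1.53 -0.    1.57  0.09]
[[0.999, -0.032, -0.009, 0.608], [0.034, 0.96, 0.279, 0.221], [-0.001, -0.28, 0.96, 0.434], [0.0, 0.0, 0.0, 1.0]]
0.117 40605 (array([611.5, 152.1]), array([112.3, 268.6]), 1.43) [0.6103 0.1801 0.1221]
0.168 2378 (array([611.6, 152.8]), array([11.9, 99.1]), 1.68) [0.6113 0.1574 0.1768]
```

View pics/w1.png

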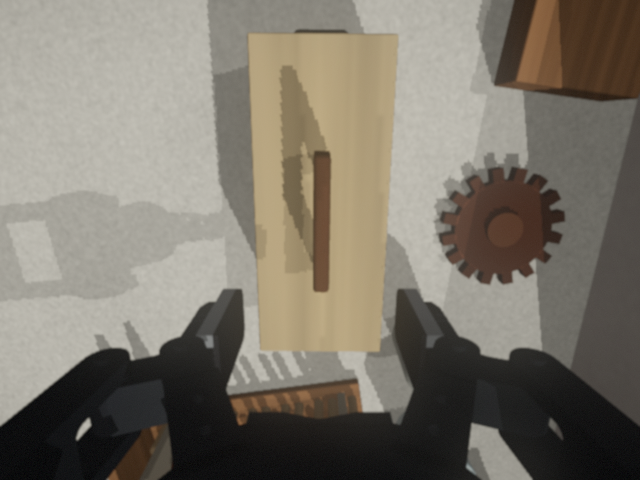

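The wrist view shows the bar at (321,222) and the lid board at (612,152) mm with its top at z 0.122. That agrees with the text, so I grasp and lift.

jog_arm:
  commands: [0.02,0,0.5,0,0,0,50,0,0,0.6,0,0,0,50,0,0,0.6,0,0,0,50,0,0,0.4,0,0,0,50,0,0,0.24,0,0,0,50,0,0,0,0,0,0,0,0,0,0,0,0,0,0,0,0,0,0,0,0,0,0,0,0,0,0,0,0,0,0,0,0,0,0,0,0,0,-0.1,0,0,0,0,0,0,-0.27,0,0,0,0,0,0,-0.5,0,0,0,0,0,0,-0.5,0,0,0,0,0,0,-0.3,0,0,0,0]
  newtons: 60

```text
t: 6.0
tool_pos: [0.6115, 0.1522, 0.2533]
tool_rot: [2.185, 2.256, 0.002]
contact_force: [0.6, 0.4, -2.9]
opening: 0.0108
grip_force: 58.8
```

jog_arm:
  commands: [0.157,-0.523,0,0,0,0,0,0.157,-0.523,0,0,0,0,0,0.157,-0.523,0,0,0,0,0,0.157,-0.523,0,0,0,0,0,0.157,-0.523,0,0,0,0,0,0.157,-0.523,0,0,0,0,0,0,0,0.6,0,0,0,0,0,0,0.8,0,0,0,0,0,0,0.8,0,0,0,0,0,0,0.6,0,0,0,0,0,0,0.3,0,0,0,0,0,0,0.2,0,0,0,0,0,0,0.1,0,0,0,0,0,0,0.06,0,0,0,0,0,0,0,0,0,0,0]

```text
t: 7.88
tool_pos: [0.4216, 0.2027, 0.0442]
tool_rot: [2.185, 2.256, 0.002]
contact_force: [-0.2, -0.6, -3.1]
opening: 0.0106
grip_force: 59.0
```

jog_arm:
  commands: [0,0,0.03,0,0,0,0,0,0,0.02,0,0,0,0,0,0,0,0,0,0,0]

```text
t: 8.25
tool_pos: [0.4219, 0.2028, 0.0426]
tool_rot: [2.185, 2.257, 0.001]
contact_force: [-5.0, -0.5, 8.3]
opening: 0.0106
grip_force: 60.7
```

jog_arm:
  commands: [0,0,0,0,0,0,50,0,0,0,0,0,0,50,0,0,0,0,0,0,50,0,0,-0.3,0,0,0,50,0,0,-0.7,0,0,0,50,0,0,-1,0,0,0,50,0,0,-1,0,0,0,50,0,0,-1,0,0,0,50,0,0,-1,0,0,0,50,-0.21,0.52,0,0,0,0,50,-0.21,0.52,0,0,0,0,50,-0.21,0.52,0,0,0,0,50,-0.21,0.52,0,0,0,0,50,-0.21,0.52,0,0,0,0,50,-0.21,0.52,0,0,0,0,50,0,0,0,0,0,0,50]

```text
t: 10.25
tool_pos: [0.6118, 0.132, 0.3391]
tool_rot: [-2.187, -2.254, 0.002]
contact_force: [-0.2, -0.4, -0.3]
opening: 0.05
grip_force: 0.0
```

Run:
```python
from h import *
say()
d=eyes.get_image('wrist');W=cloud(d);p=W[~np.isnan(W[...,0])]
cv2.imwrite('pics/w2.png',d['image'][:,:,::-1])
c=np.array([.6115,.1523]);th=.029
q=p[:,:2]-c;x=q@[np.cos(th),np.sin(th)];y=q@[-np.sin(th),np.cos(th)];z=p[:,2]
m=(abs(x)<.04)&(abs(y)<.125)&(z>.09)
h,e=np.histogram(y[m],np.arange(-.125,.126,.005));print([(round(a*1000),n) for a,n in zip(e,h) if n])
m=(abs(x)<.07)&(abs(y)<.15)&(z>.105)&(z<.12);print(rect(p[m]))
for g in (-88,-44,0,44,88):
    m=(abs(x)<.05)&(abs(y-g/1e3)<.015)&(z>.1)
    if m.sum()>50: print(g,m.sum(),np.median(y[m]).round(4),x[m].min().round(4),x[m].max().round(4),np.median(z[m]).round(4))
```

```text
t 10.25 p [0.6118 0.132  0.3391] yaw(toolY) 0.0302 tilt [-0.002  -0.0003] open 0.05 F [-0.2 -0.4 -0.3] q [ 0.09  0.01  1.47 -0.    1.65  0.06]
[(-125, np.int64(7)), (-120, np.int64(8)), (-115, np.int64(10)), (-110, np.int64(9)), (-105, np.int64(7)), (-100, np.int64(9)), (-85, np.int64(2)), (-80, np.int64(11)), (-75, np.int64(9)), (-70, np.int64(9)), (-65, np.int64(9)), (-60, np.int64(7)), (-55, np.int64(4)), (-50, np.int64(353)), (-45, np.int64(452)), (-40, np.int64(257)), (-35, np.int64(151)), (-30, np.int64(659)), (-25, np.int64(979)), (-20, np.int64(1151)), (-15, np.int64(4213)), (-10, np.int64(12460)), (-5, np.int64(15038)), (0, np.int64(189)), (5, np.int64(6)), (10, np.int64(9)), (15, np.int64(11)), (20, np.int64(9)), (25, np.int64(11)), (30, np.int64(11)), (35, np.int64(1)), (50, np.int64(10)), (55, np.int64(11)), (60, np.int64(12)), (65, np.int64(15)), (70, np.int64(16)), (75, np.int64(10)), (80, np.int64(436)), (85, np.int64(519)), (90, np.int64(190)), (95, np.int64(17)), (100, np.int64(14)), (105, np.int64(11)), (110, np.int64(12)), (115, np.int64(16)), (120, np.int64(199))]
(array([610.8, 152.5]), array([112.3, 269.4]), 1.7)
-88 429 -0.0858 -0.05 0.05 0.1029
-44 2779 -0.0324 -0.05 0.05 0.1146
0 38992 -0.0084 -0.05 0.05 0.4168
44 541 0.0472 -0.05 0.05 0.1028
88 1791 0.0873 -0.05 0.05 0.1077
```

View pics/w2.png

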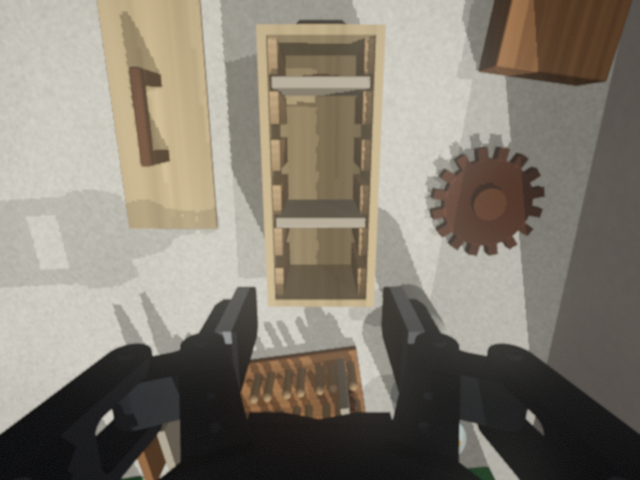

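Run:
```python
import cv2,numpy as np
a=cv2.imread('pics/w2.png')[20:310,250:395]
a=np.clip(a.astype(float)*1.6,0,255).astype('uint8')
cv2.imwrite('pics/c3.png',cv2.resize(a,None,fx=2,fy=2,interpolation=cv2.INTER_CUBIC))
```

```text
(no output)
```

View pics/c3.png

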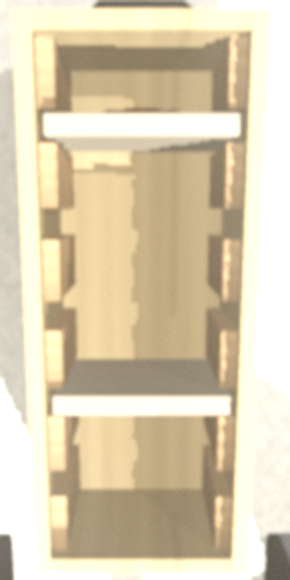

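The view inside shows two fresh plaques, at groove +88 (px 321,83) and groove -44 (px 320,221). The inner faces are bare, so the iron is on +y for the first and on -y for the second. I start with the -44 plaque.

jog_arm:
  commands: [0,0,0,0,0,0.9825,40,0,0,0,0,0,0.9825,40,0,0,0,0,0,0.9825,40,0,0,0,0,0,0.9825,40,0,0,0,0,0,0.9825,40,0,0,0,0,0,0.9825,40,0,0,0,0,0,0.9825,40,0,0,0,0,0,0.9825,40,0,0,0,0,0,0.9825,40,0,0,0,0,0,0.9825,40,0,0,0,0,0,0.9825,40,0,0,0,0,0,0.9825,40,0,0,0,0,0,0.9825,32,0,0,0,0,0,0.9825,32,0,0,0,0,0,0.9825,32,0,0,0,0,0,0.9825,32,0,0.39,0.7,0,0,0,32,0,0,1,0,0,0,32,0,0,0.8,0,0,0,32,0,0,0,0,0,0,32]

```text
t: 12.8
tool_pos: [0.6074, 0.1099, 0.1854]
tool_rot: [3.141, 0.049, -0.016]
contact_force: [-0.4, -0.2, 0.5]
opening: 0.0319
grip_force: 0.0
```

```bash
python3 -c "
from h import *
say();to([.6125,.1084,.080],-1.542)"
```

```text
t 12.8 p [0.6074 0.1099 0.1854] yaw(toolY) -1.5394 tilt [-0.0101 -0.0004] open 0.0319 F [-0.4 -0.2  0.5] q [0.06 0.07 1.67 0.   1.41 1.6 ]
now [0.102 0.028 1.755] turn 0.026 after [0.084 0.028 1.756]
```

jog_arm:
  commands: [0.09,0.028,0,0,0.1,0,32,0,0,0,0,0,0,32,0,0,0,0,0,0,32]

```text
t: 13.18
tool_pos: [0.618, 0.1082, 0.1931]
tool_rot: [-3.141, -0.048, -0.022]
contact_force: [0.2, 0.1, 0.1]
opening: 0.0321
grip_force: 0.0
```

```bash
python3 -c "
from h import *
say();to([.6125,.1084,.080],-1.542)"
```

```text
t 13.18 p [0.618  0.1082 0.1931] yaw(toolY) -1.54 tilt [0.0139 0.0006] open 0.0321 F [0.2 0.1 0.1] q [ 0.05  0.07  1.65 -0.    1.4   1.59]
now [-0.118 -0.005  1.884] turn 0.02 after [-0.092 -0.005  1.886]
```

jog_arm:
  commands: [0,0,0,0,0,0,32,0,0,0,0,0,0,32,0,0,0,0,0,0,32]

```text
t: 13.55
tool_pos: [0.6167, 0.1081, 0.1904]
tool_rot: [-3.141, -0.048, -0.015]
contact_force: [0.1, 0.8, -0.0]
opening: 0.032
grip_force: 0.0
```

```bash
python3 -c "
from h import *
say();to([.6125,.1084,.080],-1.542)"
```

```text
t 13.55 p [0.6167 0.1081 0.1904] yaw(toolY) -1.54 tilt [0.0098 0.0003] open 0.032 F [ 0.1  0.8 -0. ] q [ 0.05  0.08  1.66 -0.    1.4   1.59]
now [-0.089 -0.007  1.84 ] turn 0.02 after [-0.07  -0.007  1.841]
```

jog_arm:
  commands: [-0.07,-0.007,0,0,-0.1,0.02,32,0,0,0.2,0,0,0,32,0,0,0.3,0,0,0,32,0,0,0.4,0,0,0,32,0,0,0.3,0,0,0,32,0,0,0.2,0,0,0,32,0,0,0.14,0,0,0,32,0,0,0,0,0,0,32,0,0,0,0,0,0,32,0,0,0,0,0,0,32,0,0,0,0,0,0,32]

```text
t: 14.92
tool_pos: [0.6129, 0.1085, 0.0987]
tool_rot: [-3.141, -0.045, -0.002]
contact_force: [-0.5, -0.8, 1.0]
opening: 0.032
grip_force: 0.0
```

```bash
python3 -c "
from h import *
say();to([.6125,.1084,.080],-1.542)"
```

```text
t 14.93 p [0.6129 0.1085 0.0987] yaw(toolY) -1.5419 tilt [0.001  0.0001] open 0.032 F [-0.5 -0.8  1. ] q [0.06 0.16 1.73 0.   1.25 1.6 ]
now [-0.008  0.001  0.311] turn 0.001 after [-0.007  0.001  0.311]
```

jog_arm:
  commands: [0,0,0.2,0,0,0,32,0,0,0.1,0,0,0,32,0,0,0,0,0,0,32,0,0,0,0,0,0,0,0,0,0,0,0,0,0,0,0,0,0,0,0,0,0,0,0,0,0,0,0,0,0,0,0,0,0,0,0,0,-0.1,0,0,0,0,0,0,-0.3,0,0,0,0,0,0,-0.5,0,0,0,0,0,0,-0.6,0,0,0,0,0,0,-0.6,0,0,0,0,0,0,-0.5,0,0,0,0,0,0,-0.3,0,0,0,0,0,0,-0.1,0,0,0,0,0,0,0,0,0,0,0,0,0,0,0,0,0,0]
  newtons: 40

```text
t: 17.18
tool_pos: [0.6118, 0.1083, 0.2582]
tool_rot: [3.141, 0.045, -0.005]
contact_force: [-0.8, 0.2, -1.2]
opening: 0.0095
grip_force: 41.4
```

Run:
```python
from h import *
say()
d=eyes.get_image('scene');a=d['image'][120:340,190:430,::-1]
cv2.imwrite('pics/s2.png',cv2.resize(a,None,fx=2.5,fy=2.5,interpolation=cv2.INTER_CUBIC))
th=.187;s=.548+np.cos(th)*(-.022);print(s)
to([.5483-.022*np.cos(th),-.1783-.022*np.sin(th),.26],.187)
```

```text
t 17.18 p [0.6118 0.1083 0.2582] yaw(toolY) -1.542 tilt [-0.003  -0.0002] open 0.0095 F [-0.8  0.2 -1.2] q [ 0.06  0.03  1.59 -0.    1.52  1.6 ]
0.526383539377395
now [-1.559  4.803 -0.025] turn -17.29 after [-4.498 -2.296 -0.03 ]
```

View pics/s2.png

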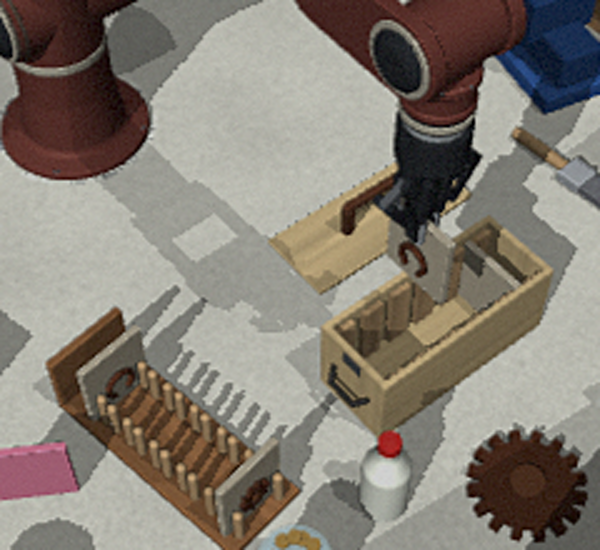

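The picture shows plaque2 (arc) held upright with its iron towards -y, as expected. I turn it and carry it over the rack.

jog_arm:
  commands: [0,0,0,0,0,-0.4,0,0,0,0,0,0,-0.9,0,0,0,0,0,0,-1,0,0,0,0,0,0,-1,0,0,0,0,0,0,-1,0,0,0,0,0,0,-1,0,0,0,0,0,0,-1,0,0,0,0,0,0,-1,0,0,0,0,0,0,-1,0,0,0,0,0,0,-1,0,0,0,0,0,0,-1,0,0,0,0,0,0,-1,0,0,0,0,0,0,-1,0,0,0,0,0,0,-1,0,0,0,0,0,0,-1,0,0,0,0,0,0,-1,0,0,0,0,0,0,-1,0,0,0,0,0,0,-0.7,0,0,0,0,0,0,-0.29,0,0,0,0,0,0,0,0]

```text
t: 19.73
tool_pos: [0.6124, 0.1084, 0.2594]
tool_rot: [-2.005, -2.418, 0.001]
contact_force: [-0.2, 0.1, -1.1]
opening: 0.0095
grip_force: 41.3
```

jog_arm:
  commands: [-0.3,-0.15,-0.1,0,0,0,0,-0.6,-0.3,-0.1,0,0,0,0,-0.6,-0.3,0,0,0,0,0,-0.6,-0.3,0,0,0,0,0,-0.6,-0.3,0,0,0,0,0,-0.6,-0.3,0,0,0,0,0,-0.6,-0.3,0,0,0,0,0,-0.4,-0.24,0,0,0,0,0,-0.2,-0.1,0,0,0,0,0,0,0,0,0,0,0,0,0,0,0,0,0,0,0,0,0,0,0,0,0,0,0,0,0,0,0,0,0]

```text
t: 21.35
tool_pos: [0.528, -0.1817, 0.272]
tool_rot: [-2.003, -2.42, -0.0]
contact_force: [-0.5, 0.8, -1.9]
opening: 0.0096
grip_force: 41.3
```

```bash
cat >> h.py <<'E'
def rackfit(d,show=False):
    W=cloud(d);p=W.reshape(-1,3);p=p[~np.isnan(p[:,0])];o=np.array([.5483,-.1783]);th=.187
    ok=lambda:((p[:,:2]-o)@[np.cos(th),np.sin(th)],(p[:,:2]-o)@[-np.sin(th),np.cos(th)],p[:,2])
    x,y,z=ok()
    D=[]
    for i in range(7):
        for s in(-1,1):
            xc=-.132+.044*i;m=(np.hypot(x-xc,y-s*.032)<.014)&(z>.05)&(z<.068)
            if m.sum()>6: D.append((xc,s*.032,np.median(x[m]),np.median(y[m]),m.sum(),z[m].max()))
    D=np.array(D);print((D*1000).round(1))
    A=D[:,:2];B=D[:,2:4];a=A.mean(0);b=B.mean(0);H=(A-a).T@(B-b);t=np.arctan2(H[0,1]-H[1,0],H[0,0]+H[1,1])
    sh=b-np.array([[np.cos(t),-np.sin(t)],[np.sin(t),np.cos(t)]])@a
    print('dth',t.round(4),'shift(rack mm)',(sh*1000).round(2))
    m=(abs(y)<.08)&(abs(x)<.2)&(z>.006)&(z<.02);print('base',rect(p[m]))
    m=(x<-.14)&(x>-.17)&(abs(y)<.07)&(z>.088);print('end',m.sum(),np.median(x[m]),x[m].min(),x[m].max(),z[m].max() if m.sum() else 0)
E
python3 - <<'E'
from h import *
say()
d=eyes.get_image('wrist');cv2.imwrite('pics/w3.png',d['image'][:,:,::-1]);rackfit(d)
d=eyes.get_image('top');rackfit(d)
E
```

```text
t 21.35 p [ 0.528  -0.1817  0.272 ] yaw(toolY) 0.1882 tilt [-0.      0.0001] open 0.0096 F [-0.5  0.8 -1.9] q [-0.46 -0.13  1.72  0.    1.55 -0.65]
[[-8.80e+01 -3.20e+01 -8.43e+01 -2.78e+01  2.64e+05  6.50e+01]
 [-8.80e+01  3.20e+01 -8.52e+01  3.51e+01  2.84e+05  6.50e+01]
 [-4.40e+01 -3.20e+01 -5.08e+01 -2.79e+01  1.70e+05  6.48e+01]
 [-4.40e+01  3.20e+01 -4.05e+01  3.49e+01  2.61e+05  6.47e+01]
 [ 0.00e+00 -3.20e+01  7.00e+00 -2.75e+01  1.27e+05  6.44e+01]
 [ 0.00e+00  3.20e+01  3.40e+00  3.49e+01  2.52e+05  6.44e+01]
 [ 4.40e+01 -3.20e+01  4.70e+01 -2.83e+01  2.41e+05  6.41e+01]
 [ 4.40e+01  3.20e+01  4.68e+01  3.48e+01  2.52e+05  6.42e+01]
 [ 8.80e+01 -3.20e+01  9.08e+01 -2.86e+01  2.42e+05  6.46e+01]
 [ 8.80e+01  3.20e+01  9.08e+01  3.43e+01  2.61e+05  6.54e+01]]
dth -0.0071 shift(rack mm) [2.51 3.39]
base (array([ 566. , -173.8]), array([362.7, 121.4]), 7.86)
end 2078 -0.15577524579407778 -0.16360867758892927 -0.15070227006929005 0.0975873986174261
[[ 0.00e+00  3.20e+01  7.60e+00  3.59e+01  1.20e+04  6.58e+01]
 [ 4.40e+01  3.20e+01  4.80e+01  3.51e+01  2.20e+04  6.63e+01]
 [ 8.80e+01 -3.20e+01  9.66e+01 -2.87e+01  1.00e+04  6.50e+01]
 [ 8.80e+01  3.20e+01  9.10e+01  3.50e+01  2.30e+04  6.66e+01]]
dth 0.0164 shift(rack mm) [6.09 2.44]
base (array([ 549.4, -178.5]), array([394.8, 137. ]), 13.84)
end 330 -0.15282643378220567 -0.16997776278149107 -0.14009882636956697 0.597192527048159
```

View pics/w3.png

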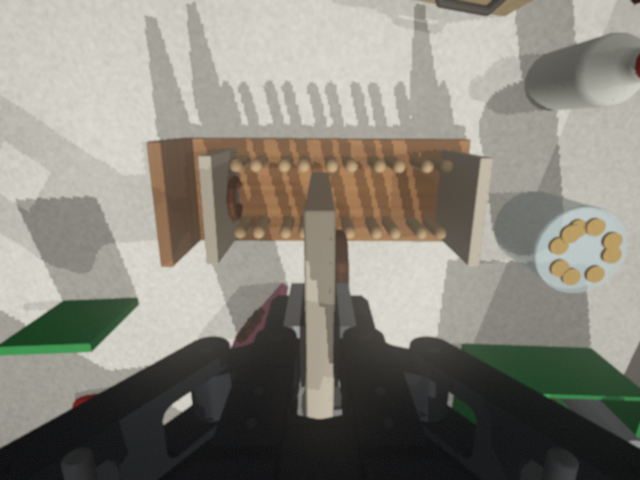

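```bash
sed -i 's/for i in range(7):/for xc in [a+b for a in np.arange(-.11,.12,.044) for b in (-.013,.013)]:/; s/xc=-.132+.044\*i;m=(np.hypot(x-xc,y-s\*.032)<.014)&(z>.05)/m=(np.hypot(x-xc,y-s*.032)<.0125)\&(z>.059)/' h.py
python3 - <<'E'
from h import *
d=eyes.get_image('wrist');rackfit(d)
W=cloud(d);p=W.reshape(-1,3);p=p[~np.isnan(p[:,0])]
o=np.array([.5483,-.1783]);th=.187
x=(p[:,:2]-o)@[np.cos(th),np.sin(th)];y=(p[:,:2]-o)@[-np.sin(th),np.cos(th)];z=p[:,2]
m=(x>.13)&(abs(y)<.03)&(z>.007)&(z<.017)&(x<.16);print('front edge x',np.percentile(x[m],[95,99]))
m=(abs(x)<.09)&(abs(y)<.07)&(z>.009)&(z<.0145);print('y edges',np.percentile(y[m],[1,3,97,99]))
m=(abs(x+.11)<.03)&(abs(y)<.07)&(z>.1);print('dry0 top',np.median(x[m]),y[m].min(),y[m].max(),z[m].max())
m=(abs(x-.11)<.03)&(abs(y)<.07)&(z>.1);print('dry5 top',np.median(x[m]),y[m].min(),y[m].max(),z[m].max())
m=(abs(x-.11)<.03)&(abs(y)<.07)&(z<.09)&(z>.08);print('dry5 at .085',np.median(x[m]))
E
```

```text
[[-9.70e+01 -3.20e+01 -9.94e+01 -2.91e+01  1.38e+05  6.80e+01]
 [-9.70e+01  3.20e+01 -9.98e+01  3.38e+01  1.83e+05  6.79e+01]
 [-7.90e+01 -3.20e+01 -8.03e+01 -2.87e+01  1.02e+05  6.40e+01]
 [-7.90e+01  3.20e+01 -8.03e+01  3.47e+01  1.14e+05  6.39e+01]
 [-5.30e+01 -3.20e+01 -5.45e+01 -2.90e+01  1.09e+05  6.37e+01]
 [-5.30e+01  3.20e+01 -5.40e+01  3.46e+01  1.21e+05  6.38e+01]
 [-3.50e+01 -3.20e+01 -3.93e+01 -2.87e+01  4.70e+04  6.50e+01]
 [-3.50e+01  3.20e+01 -3.67e+01  3.46e+01  1.16e+05  6.42e+01]
 [-9.00e+00  3.20e+01 -1.03e+01  3.46e+01  1.22e+05  6.58e+01]
 [ 9.00e+00 -3.20e+01  7.50e+00 -2.86e+01  9.10e+04  6.39e+01]
 [ 9.00e+00  3.20e+01  7.10e+00  3.46e+01  1.12e+05  6.39e+01]
 [ 3.50e+01 -3.20e+01  3.33e+01 -2.92e+01  1.15e+05  6.43e+01]
 [ 3.50e+01  3.20e+01  3.33e+01  3.45e+01  1.22e+05  6.41e+01]
 [ 5.30e+01 -3.20e+01  5.05e+01 -2.90e+01  1.02e+05  6.40e+01]
 [ 5.30e+01  3.20e+01  5.08e+01  3.46e+01  1.17e+05  6.41e+01]
 [ 7.90e+01 -3.20e+01  7.69e+01 -2.94e+01  1.10e+05  6.40e+01]
 [ 7.90e+01  3.20e+01  7.69e+01  3.39e+01  1.33e+05  6.42e+01]
 [ 9.70e+01 -3.20e+01  9.75e+
[... 275 characters left out ...]
7859030460253Traceback (most recent call last):
  File "<stdin>", line 6, in <module>
    return _quantile_unchecked(
        a, q, axis, out, overwrite_input, method, keepdims, weights)
    return _ureduce(a,
                    func=_quantile_ureduce_func,
    ...<5 lines>...
                    overwrite_input=overwrite_input,
                    method=method)
    r = func(a, **kwargs)
    result = _quantile(arr,
                       quantiles=q,
    ...<2 lines>...
                       out=out,
                       weights=wgt)
    slices_having_nans = np.isnan(arr[-1, ...])
                                  ~~~^^^^^^^^^
IndexError: index -1 is out of bounds for axis 0 with size 0
```

```bash
cat >> h.py <<'E'
O=np.array([.5462,-.1759]);TH=.183
def rf(p,o=O,th=TH):
    q=p[:,:2]-o;return q@[np.cos(th),np.sin(th)],q@[-np.sin(th),np.cos(th)],p[:,2]
def cl(cam='wrist'):
    d=eyes.get_image(cam);p=cloud(d).reshape(-1,3);return d,p[~np.isnan(p[:,0])]
def w(rx,ry=0):return [float(O[0]+rx*np.cos(TH)-ry*np.sin(TH)),float(O[1]+rx*np.sin(TH)+ry*np.cos(TH))]
E
python3 - <<'E'
from h import *
d,p=cl();x,y,z=rf(p)
print('tcp rack',rf(ctrl.get_obs()['tool_pos'][None]))
for a in np.arange(.15,.27,.02):
    m=(abs(x+.022)<.03)&(abs(y)<.07)&(z>a)&(z<a+.02)
    if m.sum()>10:
        yy=y[m];e=yy>np.percentile(yy,90)-.003;xe=x[m][e];print(round(a,2),m.sum(),'edge y',np.percentile(yy,[2,98]).round(4),'x 3,50,97',np.percentile(xe,[3,50,97]).round(4))
for s in(-.11,.11):
    m=(abs(x-s)<.03)&(abs(y)<.07)&(z>.104);print('dry top',s,np.percentile(x[m],[3,50,97]).round(4),np.percentile(y[m],[1,99]).round(4),z[m].max())
to(w(-.022)+[.17],TH)
E
```

```text
tcp rack (array([-0.01916341]), array([-0.00280808]), array([0.27204173]))
0.19 36 edge y [0.0417 0.0426] x 3,50,97 [-0.0248 -0.02   -0.0156]
0.21 96 edge y [0.0419 0.0427] x 3,50,97 [-0.0246 -0.02   -0.0155]
0.23 296 edge y [0.0143 0.0426] x 3,50,97 [-0.0247 -0.02   -0.0156]
0.25 695 edge y [0.0018 0.0426] x 3,50,97 [-0.0247 -0.02   -0.0157]
0.27 1167 edge y [0.0038 0.0426] x 3,50,97 [-0.0248 -0.0204 -0.0156]
dry top -0.11 [-0.1143 -0.1087 -0.1048] [-0.0443  0.044 ] 0.3569831765456418
dry top 0.11 [0.1046 0.1082 0.1143] [-0.0443  0.0436] 0.11455943878484398
now [ 0.047 -0.047  1.701] turn 0.045 after [ 0.047 -0.047  1.701]
```

jog_arm:
  commands: [0.043,-0.032,0,0,0,0.045,0,0,0,0.2,0,0,0,0,0,0,0.4,0,0,0,0,0,0,0.5,0,0,0,0,0,0,0.4,0,0,0,0,0,0,0.3,0,0,0,0,0,0,0.15,0,0,0,0,0,0,0.08,0,0,0,0,0,0,0,0,0,0,0,0,0,0,0,0,0,0,0,0,0,0,0,0,0,0,0,0,0,0,0,0]

```text
t: 23.05
tool_pos: [0.5256, -0.1804, 0.1507]
tool_rot: [2.009, 2.414, 0.0]
contact_force: [-0.8, 0.2, -1.1]
opening: 0.0095
grip_force: 41.3
```

```bash
cat >> h.py <<'E'
def held(s):
    d,p=cl();x,y,z=rf(p);t=rf(ctrl.get_obs()['tool_pos'][None]);print('tcp rack',np.round(np.ravel(t),4))
    zt=t[2][0]
    m=(abs(x-s)<.02)&(abs(y)<.07)&(z>zt-.05)&(z<zt+.01);e=y[m]>np.percentile(y[m],90)-.003;print('held x',np.percentile(x[m][e],[3,50,97]).round(4),'edge y',np.percentile(y[m],98).round(4))
    for xc in(s-.013,s+.013):
        m=(np.hypot(x-xc,y-.032)<.009)&(z>.059)&(z<.066)
        if m.sum()>5: print('dowel',xc.__round__(3),m.sum(),np.median(x[m]).round(4),x[m].min().round(4),x[m].max().round(4))
E
python3 - <<'E'
from h import *
say();held(-.022);to(w(-.022)+[.084],TH)
E
```

```text
t 23.05 p [ 0.5256 -0.1804  0.1507] yaw(toolY) 0.1825 tilt [ 0.0007 -0.0003] open 0.0095 F [-0.8  0.2 -1.1] q [-0.46 -0.05  1.85  0.    1.34 -0.65]
tcp rack [-0.0211 -0.0006  0.1505]
held x [-0.0264 -0.0218 -0.0173] edge y 0.0448
dowel -0.035 248 -0.035 -0.0407 -0.0296
dowel -0.009 258 -0.0093 -0.0143 -0.0037
now [ 0.01  -0.015  1.109] turn -0.005 after [ 0.01  -0.015  1.109]
```

jog_arm:
  commands: [0,0,0.1,0,0,0,0,0,0,0.15,0,0,0,0,0,0,0.15,0,0,0,0,0,0,0.15,0,0,0,0,0,0,0.15,0,0,0,0,0,0,0.12,0,0,0,0,0,0,0.1,0,0,0,0,0,0,0.07,0,0,0,0,0,0,0.05,0,0,0,0,0,0,0.03,0,0,0,0,0,0,0,0,0,0,0,0,0,0,0,0,0,0]

```text
t: 24.6
tool_pos: [0.5256, -0.1803, 0.0863]
tool_rot: [2.009, 2.414, 0.0]
contact_force: [1.0, 0.6, -1.3]
opening: 0.0095
grip_force: 41.3
```

jog_arm:
  commands: [0,0,0.03,0,0,0,0,0,0,0.02,0,0,0,0,0,0,0,0,0,0,14,0,0,0,0,0,0,20,0,0,0,0,0,0,28,0,0,0,0,0,0,28,0,0,-0.2,0,0,0,28,0,0,-0.5,0,0,0,32,0,0,-0.6,0,0,0,32,0,0,-0.5,0,0,0,32,0,0.15,-0.2,0,0,0,32,0,0.5,0,0,0,0,32,0,0.6,0,0,0,0,32,0,0.5,0,0,0,0,32,0,0.3,0,0,0,0,32,0,0.14,0,0,0,0,32,0,0,0,0,0,0,32,0,0,0,0,0,0,32,0,0,0,0,0,0,32]

```text
t: 26.98
tool_pos: [0.6542, -0.1566, 0.2032]
tool_rot: [-2.01, -2.414, 0.0]
contact_force: [0.4, -0.7, 0.7]
opening: 0.0322
grip_force: 0.0
```

```bash
cat >> h.py <<'E'
def tops(x,y,z,cs,f=''):
    for s in cs:
        m=(abs(x-s)<.02)&(abs(y)<.06)&(z>.105)&(z<.118)
        if m.sum()>10: print(f,'top',round(s,3),np.percentile(x[m],[3,97]).round(4),'mid',(np.percentile(x[m],[3,97]).mean()).round(4),'y',np.percentile(y[m],[1,99]).round(4),'z',np.median(z[m]).round(4))
E
python3 - <<'E'
from h import *
say();d,p=cl();x,y,z=rf(p);tops(x,y,z,np.arange(-.11,.12,.044))
to(w(.1104)+[.084],TH)
E
```

```text
t 26.98 p [ 0.6542 -0.1566  0.2032] yaw(toolY) 0.1821 tilt [-0.0001 -0.    ] open 0.0322 F [ 0.4 -0.7  0.7] q [-0.35  0.18  1.52 -0.    1.44 -0.53]
 top -0.11 [-0.1059 -0.1038] mid -0.1048 y [-0.045  -0.0196] z 0.1074
 top -0.022 [-0.0248 -0.0153] mid -0.0201 y [-0.044   0.0441] z 0.1119
 top 0.11 [0.1053 0.1147] mid 0.11 y [-0.0446  0.0436] z 0.112
now [0.011 0.011 1.987] turn -0.009 after [0.011 0.011 1.987]
```

jog_arm:
  commands: [0.01,0.01,0.3,0,0,0,32,0,0,0.4,0,0,0,32,0,0,0.4,0,0,0,32,0,0,0.4,0,0,0,32,0,0,0.28,0,0,0,32,0,0,0.15,0,0,0,32,0,0,0.05,0,0,0,32,0,0,0,0,0,0,20,0,0,0,0,0,0,0,0,0,0,0,0,0,0,0,0,0,0,0,0,0,0,0,-0.1,0,0,0,0,0,0,-0.3,0,0,0,0,0,0,-0.5,0,0,0,0,0,0,-0.6,0,0,0,0,0,0,-0.6,0,0,0,0,0,0,-0.5,0,0,0,0,0,0,-0.3,0,0,0,0,0,0,-0.1,0,0,0,0]

```text
t: 29.4
tool_pos: [0.6554, -0.1559, 0.266]
tool_rot: [2.009, 2.413, 0.001]
contact_force: [-0.7, 0.8, -2.5]
opening: 0.0093
grip_force: 39.9
```

Run:
```python
from h import *
say();c=np.array([.6112,.1524]);th=.029;g=-.044
to([c[0]-g*np.sin(th),c[1]+g*np.cos(th),.26],th+np.pi/2)
```

```text
t 29.4 p [ 0.6554 -0.1559  0.266 ] yaw(toolY) 0.1825 tilt [ 0.0019 -0.0007] open 0.0093 F [-0.7  0.8 -2.5] q [-0.34  0.15  1.45 -0.    1.54 -0.53]
now [4.462 0.095 0.095] turn -14.173 after [0.588 4.423 0.1  ]
```

jog_arm:
  commands: [0.3,0.01,0,0,0,0,0,0.6,0.01,0,0,0,0,0,0.8,0.02,0,0,0,0,0,0.8,0.02,0,0,0,0,0,0.8,0.02,0,0,0,0,0,0.6,0.015,0,0,0,0,0,0.36,0,0,0,0,0,0,0.2,0,0,0,0,-0.5,0,0,0,0,0,0,-1,0,0,0,0,0,0,-1,0,0,0,0,0,0,-1,0,0,0,0,0,0,-1,0,0,0,0,0,0,-1,0,0,0,0,0,0,-1,0,0,0,0,0,0,-1,0,0,0,0,0,0,-1,0,0,0,0,0,0,-1,0,0,0,0,0,0,-1,0,0,0,0,0,0,-1,0,0,0,0,0,0,-1,0]

```text
t: 31.9
tool_pos: [0.6122, 0.1076, 0.2638]
tool_rot: [-0.212, -3.134, 0.001]
contact_force: [0.1, -0.0, -0.9]
opening: 0.0092
grip_force: 39.9
```

jog_arm:
  commands: [0,0,0,0,0,-1,0,0,0,0,0,0,-0.67,0,0,0,0,0,0,0,0,0,0,0,0,0,0,0,0,0,0,0,0,0,0,0,0,0,0,0,0,0]

```text
t: 32.65
tool_pos: [0.6122, 0.1085, 0.2642]
tool_rot: [0.045, -3.141, 0.0]
contact_force: [-0.6, -0.1, -1.5]
opening: 0.0091
grip_force: 39.9
```

```bash
cat >> h.py <<'E'
C=np.array([.6112,.1524]);CT=.029
def wc(cy,cx=0):return [float(C[0]+cx*np.cos(CT)-cy*np.sin(CT)),float(C[1]+cx*np.sin(CT)+cy*np.cos(CT))]
def carr(g):
    d,p=cl();x,y,z=rf(p,C,CT);t=rf(ctrl.get_obs()['tool_pos'][None],C,CT);print('tcp carrier',np.round(np.ravel(t),4))
    m=(abs(x)<.07)&(abs(y)<.15)&(z>.108)&(z<.119);print('rim x',np.percentile(x[m],[.5,99.5]).round(4),'y',np.percentile(y[m],[.5,99.5]).round(4),rect(p[m]))
    zt=t[2][0];m=(abs(y-g)<.02)&(abs(x)<.07)&(z>zt-.07)&(z<zt-.0)
    if m.sum()>10: print('held y',np.percentile(y[m],[3,50,97]).round(4),'x',np.percentile(x[m],[2,98]).round(4))
    return d,x,y,z
E
python3 - <<'E'
from h import *
say();d,x,y,z=carr(-.044);cv2.imwrite('pics/w4.png',d['image'][:,:,::-1])
to(wc(-.044)+[.26],CT+np.pi/2)
E
```

```text
t 32.65 p [0.6122 0.1085 0.2642] yaw(toolY) 1.5994 tilt [-0. -0.] open 0.0091 F [-0.6 -0.1 -1.5] q [ 0.06  0.03  1.58 -0.    1.53 -1.54]
tcp carrier [-0.0003 -0.0439  0.2643]
rim x [-0.057   0.0549] y [-0.1348  0.1326] (array([610.5, 151.5]), array([112.6, 268.9]), 1.71)
held y [-0.0486 -0.0394 -0.0321] x [-0.0459 -0.004 ]
now [-0.005 -0.001  0.071] turn -0.004 after [-0.005 -0.001  0.071]
```

View pics/w4.png

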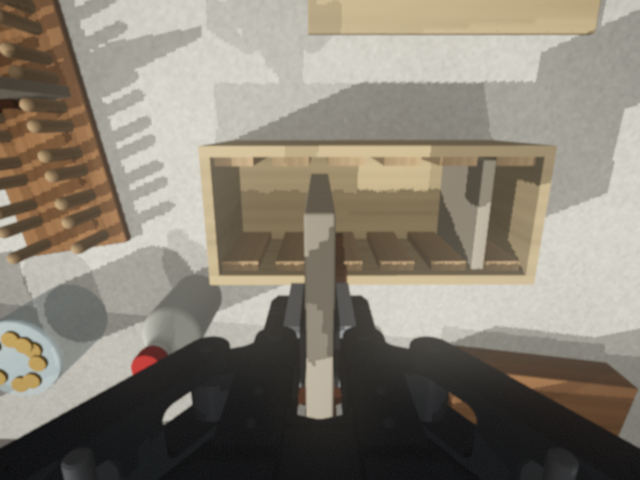

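jog_arm:
  commands: [0,-0.02,0.2,0,0,0,0,0,0,0.4,0,0,0,0,0,0,0.3,0,0,0,0,0,0,0.15,0,0,0,0,0,0,0.1,0,0,0,0,0,0,0.1,0,0,0,0,0,0,0.1,0,0,0,0,0,0,0.1,0,0,0,0,0,0,0.2,0,0,0,0,0,0,0.2,0,0,0,0,0,0,0.2,0,0,0,0,0,0,0.2,0,0,0,0,0,0,0.2,0,0,0,0,0,0,0.2,0,0,0,0,0,0,0.15,0,0,0,0,0,0,0.1,0,0,0,0,0,0,0.08,0,0,0,0,0,0,0,0,0,0,0,0,0,0,0,0,0,0]

```text
t: 35.08
tool_pos: [0.6125, 0.1073, 0.086]
tool_rot: [-0.045, 3.14, 0.0]
contact_force: [-0.6, 0.5, -1.2]
opening: 0.0093
grip_force: 39.9
```

jog_arm:
  commands: [0,0,0.04,0,0,0,0,0,0,0.03,0,0,0,0,0,0,0.02,0,0,0,0,0,0,0,0,0,0,0]

```text
t: 35.58
tool_pos: [0.6124, 0.1073, 0.0815]
tool_rot: [-0.045, 3.141, -0.0]
contact_force: [-4.4, -0.8, 6.4]
opening: 0.0093
grip_force: 40.9
```

jog_arm:
  commands: [0,0,0,0,0,0,14,0,0,0,0,0,0,20,0,0,0,0,0,0,28,0,0,0,0,0,0,28,0,0,-0.2,0,0,0,28,0,0,-0.5,0,0,0,30,0,0,-0.6,0,0,0,30,0,0,-0.5,0,0,0,30,0,0.15,-0.3,0,0,0,30,0,0.5,0,0,0,0,30,0,0.6,0,0,0,0,30,0,0.5,0,0,0,0,30,0,0.32,0,0,0,0,30,0,0.14,0,0,0,0,30,0,0,0,0,0,0,30,0,0,0,0,0,0,30,0,0,0,0,0,0,30]

```text
t: 37.7
tool_pos: [0.6086, 0.239, 0.2061]
tool_rot: [-0.043, 3.141, -0.0]
contact_force: [-0.8, 0.7, 0.7]
opening: 0.0301
grip_force: 0.0
```

Run:
```python
from h import *
say();d,x,y,z=carr(.5);
tops(y,x,z-.0,(-.044,.088),'carrier');m=(abs(y-.088)<.015)&(abs(x)<.03)&(z>.1)&(z<.112);print(np.percentile(y[m],[3,97]))
m=(abs(y+.044)<.015)&(abs(x)<.03)&(z>.1)&(z<.112);print(np.percentile(y[m],[3,97]),np.median(z[m]))
to(wc(.0875)+[.08],CT+np.pi/2)
```

```text
t 37.7 p [0.6086 0.239  0.2061] yaw(toolY) 1.5984 tilt [ 0.0001 -0.0001] open 0.0301 F [-0.8  0.7  0.7] q [ 0.26  0.14  1.57 -0.    1.44 -1.34]
tcp carrier [-1.000e-04  8.670e-02  2.061e-01]
rim x [-0.0569  0.0552] y [-0.1279  0.1327] (array([610.8, 153.7]), array([113.2, 266.4]), 1.72)
carrier top -0.044 [-0.0614 -0.0266] mid -0.044 y [-0.0567  0.0548] z 0.1088
carrier top 0.088 [0.0705 0.1057] mid 0.0881 y [-0.0569  0.0542] z 0.1087
[0.08217482 0.09145266]
[-0.04965026 -0.0399643 ] 0.10779708878688668
now [-2.000e-03  1.300e-02  2.102e+00] turn -0.013 after [-2.000e-03  1.300e-02  2.102e+00]
```

jog_arm:
  commands: [0,0,0.3,0,0,0,30,0,0,0.4,0,0,0,30,0,0,0.5,0,0,0,30,0,0,0.4,0,0,0,30,0,0,0.3,0,0,0,30,0,0,0.15,0,0,0,30,0,0,0.05,0,0,0,30,0,0,0,0,0,0,20,0,0,0,0,0,0,0,0,0,0,0,0,0,0,0,0,0,0,0,0,0,0,0,-0.1,0,0,0,0,0,0,-0.3,0,0,0,0,0,0,-0.5,0,0,0,0,0,0,-0.6,0,0,0,0,0,0,-0.6,0,0,0,0,0,0,-0.5,0,0,0,0,0,0,-0.4,0,0,0,0,0,0,-0.1,0,0,0,0]

```text
t: 40.12
tool_pos: [0.6092, 0.2401, 0.2695]
tool_rot: [-0.045, 3.137, 0.002]
contact_force: [-1.0, 0.7, -1.0]
opening: 0.0092
grip_force: 39.9
```

Run:
```python
from h import *
say()
to(w(.066)+[.27],TH)
```

```text
t 40.12 p [0.6092 0.2401 0.2695] yaw(toolY) 1.5996 tilt [0.0045 0.0012] open 0.0092 F [-1.   0.7 -1. ] q [ 0.26  0.1   1.5   0.    1.54 -1.34]
now [ 0.162 -6.731 -0.016] turn 14.166 after [-6.626 -1.194 -0.008]
```

jog_arm:
  commands: [0.01,-0.3,0,0,0,0,0,0.02,-0.6,0,0,0,0,0,0.02,-0.8,0,0,0,0,0,0.02,-0.9,0,0,0,0,0,0.02,-0.9,0,0,0,0,0,0.02,-0.9,0,0,0,0,0,0.02,-0.9,0,0,0,0,0,0.02,-0.7,0,0,0,0,0,0.01,-0.5,0,0,0,0,0,0,-0.23,0,0,0,0.4,0,0,0,0,0,0,0.9,0,0,0,0,0,0,1,0,0,0,0,0,0,1,0,0,0,0,0,0,1,0,0,0,0,0,0,1,0,0,0,0,0,0,1,0,0,0,0,0,0,1,0,0,0,0,0,0,1,0,0,0,0,0,0,1,0,0,0,0,0,0,1,0]

```text
t: 42.62
tool_pos: [0.6098, -0.1635, 0.2649]
tool_rot: [-1.512, -2.751, 0.0]
contact_force: [0.5, -0.9, -1.8]
opening: 0.0094
grip_force: 39.8
```

jog_arm:
  commands: [0,0,0,0,0,1,0,0,0,0,0,0,1,0,0,0,0,0,0,1,0,0,0,0,0,0,0.9,0,0,0,0,0,0,0.6,0,0,0,0,0,0,0.37,0,0,0,0,0,0,0,0,0,0,0,0,0,0,0,0,0,0,0,0,0,0,0,0,0,0,0,0,0,0,0,0,0,0,0,0]

```text
t: 44.0
tool_pos: [0.6104, -0.1641, 0.2661]
tool_rot: [-2.128, -2.311, -0.0]
contact_force: [-1.5, 0.9, -1.7]
opening: 0.0091
grip_force: 39.8
```

Run:
```python
from h import *
say();held(.066)
d=eyes.get_image('wrist');cv2.imwrite('pics/w5.png',d['image'][:,:,::-1])
to(w(.066)+[.15],TH)
```

```text
t 44.0 p [ 0.6104 -0.1641  0.2661] yaw(toolY) 0.0825 tilt [-0.  0.] open 0.0091 F [-1.5  0.9 -1.7] q [-0.38  0.05  1.56  0.    1.53 -0.46]
tcp rack [ 6.520e-02 -1.000e-04  2.661e-01]
held x [0.0643 0.0687 0.0734] edge y 0.0452
dowel 0.053 119 0.0531 0.0478 0.0581
dowel 0.079 120 0.0789 0.0735 0.0844
now [0.002 0.012 1.934] turn -1.005 after [1.000e-03 1.200e-02 1.934e+00]
```

View pics/w5.png

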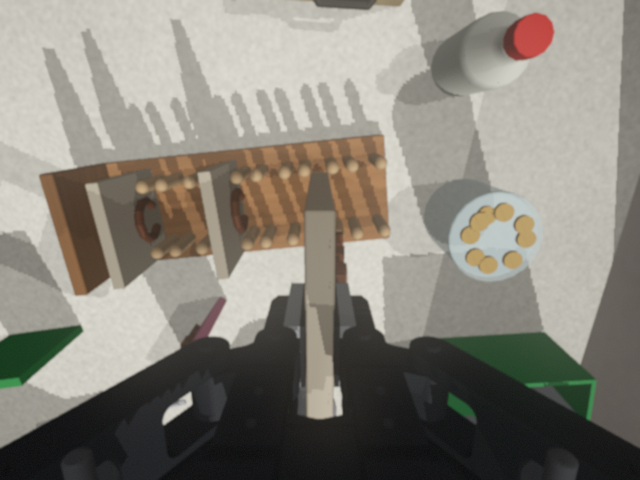

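The plaque is held with its iron on the open-end side (px 341,250). The turn overshot by one row, so I turn back 0.1 rad and descend.

jog_arm:
  commands: [0,0,0,0,0,-1,0,0,0.012,0.2,0,0,0,0,0,0,0.4,0,0,0,0,0,0,0.5,0,0,0,0,0,0,0.4,0,0,0,0,0,0,0.25,0,0,0,0,0,0,0.15,0,0,0,0,0,0,0,0,0,0,0,0,0,0,0,0,0,0,0,0,0,0,0,0,0,0,0,0,0,0,0,0]

```text
t: 45.48
tool_pos: [0.6114, -0.1641, 0.1528]
tool_rot: [2.009, 2.414, 0.001]
contact_force: [0.3, 0.2, -2.1]
opening: 0.0092
grip_force: 39.8
```

Run:
```python
from h import *
say();held(.066)
to(w(.066)+[.084],TH)
```

```text
t 45.48 p [ 0.6114 -0.1641  0.1528] yaw(toolY) 0.1824 tilt [ 0.0011 -0.0004] open 0.0092 F [ 0.3  0.2 -2.1] q [-0.38  0.13  1.67  0.    1.35 -0.56]
tcp rack [ 0.0662 -0.0002  0.1526]
held x [0.0608 0.0652 0.0699] edge y 0.045
dowel 0.053 245 0.0529 0.0478 0.0578
dowel 0.079 251 0.0791 0.0732 0.0844
now [ 0.003 -0.004  1.143] turn -0.005 after [ 0.003 -0.003  1.143]
```

jog_arm:
  commands: [0,0.01,0.1,0,0,0,0,0,0,0.15,0,0,0,0,0,0,0.15,0,0,0,0,0,0,0.15,0,0,0,0,0,0,0.15,0,0,0,0,0,0,0.12,0,0,0,0,0,0,0.1,0,0,0,0,0,0,0.08,0,0,0,0,0,0,0.06,0,0,0,0,0,0,0.04,0,0,0,0,0,0,0.02,0,0,0,0,0,0,0,0,0,0,0,0,0,0,0,0,0,0]

```text
t: 47.15
tool_pos: [0.6119, -0.1639, 0.0853]
tool_rot: [2.009, 2.414, 0.0]
contact_force: [-0.9, 0.6, 1.8]
opening: 0.0092
grip_force: 40.1
```

jog_arm:
  commands: [0,0,0.02,0,0,0,0,0,0,0,0,0,0,14,0,0,0,0,0,0,20,0,0,0,0,0,0,28,0,0,0,0,0,0,28,0,0,-0.2,0,0,0,28,0,0,-0.5,0,0,0,30,0,0,-0.6,0,0,0,30,0,0,-0.5,0,0,0,30,0,-0.15,-0.2,0,0,0,30,0,-0.5,0,0,0,0,30,0,-0.7,0,0,0,0,30,0,-0.7,0,0,0,0,30,0,-0.5,0,0,0,0,30,0,-0.3,0,0,0,0,30,0,-0.08,0,0,0,0,30,0,0,0,0,0,0,30,0,0,0,0,0,0,30,0,0,0,0,0,0,30]

```text
t: 49.52
tool_pos: [0.4392, -0.1956, 0.2036]
tool_rot: [-2.009, -2.415, -0.0]
contact_force: [0.3, 0.6, -0.6]
opening: 0.03
grip_force: 0.0
```

Run:
```python
from h import *
say();d,p=cl();x,y,z=rf(p);tops(x,y,z,np.arange(-.11,.12,.044))
to(w(-.1087)+[.084],TH)
```

```text
t 49.52 p [ 0.4392 -0.1956  0.2036] yaw(toolY) 0.1831 tilt [-0.0002  0.0002] open 0.03 F [ 0.3  0.6 -0.6] q [-0.57 -0.29  1.97  0.    1.46 -0.76]
 top -0.11 [-0.1146 -0.1054] mid -0.11 y [-0.0442  0.0442] z 0.112
 top -0.022 [-0.0265 -0.0169] mid -0.0217 y [-0.0439  0.0442] z 0.1117
 top 0.066 [0.0607 0.0705] mid 0.0656 y [-0.0434  0.0448] z 0.1115
now [-0.002  0.003  1.993] turn 0.001 after [-1.000e-03  2.000e-03  1.993e+00]
```

Both fresh plaques stand correctly in their slots. Next I pick the dry plaque in slot 0.

jog_arm:
  commands: [0,0,0.3,0,0,0,30,0,0,0.4,0,0,0,30,0,0,0.4,0,0,0,30,0,0,0.4,0,0,0,30,0,0,0.29,0,0,0,30,0,0,0.15,0,0,0,30,0,0,0.05,0,0,0,30,0,0,0,0,0,0,20,0,0,0,0,0,0,0,0,0,0,0,0,0,0,0,0,0,0,0,0,0,0,0,-0.1,0,0,0,0,0,0,-0.3,0,0,0,0,0,0,-0.5,0,0,0,0,0,0,-0.6,0,0,0,0,0,0,-0.6,0,0,0,0,0,0,-0.5,0,0,0,0,0,0,-0.3,0,0,0,0,0,0,-0.1,0,0,0,0]

```text
t: 51.95
tool_pos: [0.4391, -0.1959, 0.2657]
tool_rot: [2.008, 2.413, 0.0]
contact_force: [0.8, -0.1, -1.1]
opening: 0.0093
grip_force: 39.7
```

Run:
```python
from h import *
say();to(wc(.0435)+[.265],CT+np.pi/2)
```

```text
t 51.95 p [ 0.4391 -0.1959  0.2657] yaw(toolY) 0.1825 tilt [ 0.0017 -0.0011] open 0.0093 F [ 0.8 -0.1 -1.1] q [-0.57 -0.32  1.9  -0.    1.57 -0.76]
now [5.905 3.986 0.01 ] turn -14.173 after [-3.036  6.445  0.012]
```

jog_arm:
  commands: [0.3,0.2025,0,0,0,0,0,0.6,0.405,0,0,0,0,0,0.8,0.54,0,0,0,0,0,0.8,0.54,0,0,0,0,0,0.8,0.54,0,0,0,0,0,0.8,0.54,0,0,0,0,0,0.8,0.54,0,0,0,0,0,0.6,0.405,0,0,0,0,0,0.3,0.2025,0,0,0,0,0,0.105,0.07,0,0,0,-0.5,0,0,0,0,0,0,-1,0,0,0,0,0,0,-1,0,0,0,0,0,0,-1,0,0,0,0,0,0,-1,0,0,0,0,0,0,-1,0,0,0,0,0,0,-1,0,0,0,0,0,0,-1,0,0,0,0,0,0,-1,0,0,0,0,0,0,-1,0]

```text
t: 54.32
tool_pos: [0.6091, 0.1951, 0.2632]
tool_rot: [-0.679, -3.065, 0.002]
contact_force: [-0.5, -0.0, -0.7]
opening: 0.0093
grip_force: 39.7
```

jog_arm:
  commands: [0,0,0,0,0,-1,0,0,0,0,0,0,-1,0,0,0,0,0,0,-1,0,0,0,0,0,0,-1,0,0,0,0,0,0,-0.67,0,0,0,0,0,0,0,0,0,0,0,0,0,0,0,0,0,0,0,0,0,0,0,0,0,0,0,0,0,0]

```text
$.commands: bad value
```

Run:
```python
from h import *
say();d,x,y,z=carr(.044)
to(wc(.0435)+[.08],CT+np.pi/2)
```

```text
t 54.33 p [0.6091 0.1951 0.2632] yaw(toolY) 1.1348 tilt [-0.0021 -0.0008] open 0.0093 F [-0.5 -0.  -0.7] q [ 0.19  0.07  1.54 -0.    1.53 -0.94]
tcp carrier [-0.0008  0.0427  0.2632]
rim x [-0.0568  0.0548] y [-0.1347  0.1329] (array([610.6, 151.9]), array([112.4, 270. ]), 1.73)
held y [0.0524 0.0589 0.0634] x [-0.044 -0.001]
now [-0.011  0.022  3.052] turn -4.63 after [-0.014  0.013  3.053]
```

jog_arm:
  commands: [0,0,0,0,0,-1,0,0,0,0,0,0,-1,0,0,0,0,0,0,-1,0,0,0,0,0,0,-1,0,0,0,0,0,0,-0.65,0,0,0,0,0,0,0,0,0,0,0,0,0,0,0,0,0,0,0,0,0,0,0]

```text
$.commands: bad value
```

Run:
```python
from h import *
say();d,x,y,z=carr(.044)
to(wc(.0435)+[.08],CT+np.pi/2)
```

```text
t 54.38 p [0.6091 0.1951 0.2632] yaw(toolY) 1.1368 tilt [-0.0021 -0.0009] open 0.0091 F [ 0.  -0.3 -1.5] q [ 0.19  0.07  1.54 -0.    1.53 -0.94]
tcp carrier [-0.0008  0.0428  0.2633]
rim x [-0.0568  0.0549] y [-0.1348  0.1329] (array([610.6, 151.8]), array([112.5, 270.2]), 1.73)
held y [0.0523 0.0589 0.0634] x [-0.044  -0.0011]
now [-0.01   0.02   3.055] turn -4.684 after [-0.013  0.011  3.055]
```

jog_arm:
  commands: [0,0,0,0,0,-1,0,0,0,0,0,0,-1,0,0,0,0,0,0,-1,0,0,0,0,0,0,-1,0,0,0,0,0,0,-0.65,0,0,0,0,0,0,0,0,0,0,0,0,0,0,0,0,0,0,0,0,0,0]

```text
t: 55.42
tool_pos: [0.6096, 0.1959, 0.2642]
tool_rot: [0.04, -3.141, 0.0]
contact_force: [0.4, 0.1, -1.6]
opening: 0.0096
grip_force: 39.7
```

Run:
```python
from h import *
say();d,x,y,z=carr(.044)
to(wc(.0435)+[.08],CT+np.pi/2)
```

```text
t 55.42 p [0.6096 0.1959 0.2642] yaw(toolY) 1.5965 tilt [-0.0002 -0.0001] open 0.0096 F [ 0.4  0.1 -1.6] q [ 0.19  0.07  1.54 -0.    1.53 -1.4 ]
tcp carrier [-0.0003  0.0436  0.2642]
rim x [-0.057   0.0548] y [-0.1349  0.1326] (array([610.5, 151.1]), array([112.5, 269.3]), 1.74)
held y [0.0393 0.0511 0.0559] x [-0.0466 -0.0059]
now [-6.00e-03 -2.00e-03  3.07e+00] turn -0.03 after [-6.00e-03 -2.00e-03  3.07e+00]
```

jog_arm:
  commands: [-0.006,-0.015,0.2,0,0,-0.03,0,0,0,0.4,0,0,0,0,0,0,0.3,0,0,0,0,0,0,0.15,0,0,0,0,0,0,0.1,0,0,0,0,0,0,0.1,0,0,0,0,0,0,0.1,0,0,0,0,0,0,0.1,0,0,0,0,0,0,0.2,0,0,0,0,0,0,0.2,0,0,0,0,0,0,0.2,0,0,0,0,0,0,0.2,0,0,0,0,0,0,0.2,0,0,0,0,0,0,0.2,0,0,0,0,0,0,0.15,0,0,0,0,0,0,0.1,0,0,0,0,0,0,0.08,0,0,0,0,0,0,0.06,0,0,0,0,0,0,0,0,0,0,0]

```text
t: 57.85
tool_pos: [0.6099, 0.1952, 0.0817]
tool_rot: [0.047, -3.141, 0.0]
contact_force: [-0.2, -0.0, -1.7]
opening: 0.0092
grip_force: 39.7
```

jog_arm:
  commands: [0,0,0.02,0,0,0,0,0,0,0.01,0,0,0,0,0,0,0,0,0,0,0]

```text
t: 58.22
tool_pos: [0.6104, 0.1953, 0.0813]
tool_rot: [-0.047, 3.14, 0.0]
contact_force: [-2.7, -0.6, 4.5]
opening: 0.0093
grip_force: 40.6
```

jog_arm:
  commands: [0,0,0,0,0,0,14,0,0,0,0,0,0,20,0,0,0,0,0,0,28,0,0,0,0,0,0,28,0,0,-0.2,0,0,0,28,0,0,-0.5,0,0,0,30,0,0,-0.8,0,0,0,30,0,0,-0.9,0,0,0,40,0,0,-0.9,0,0,0,50,0,0,-0.7,0,0,0,50,0,0,-0.2,0,0,0,50,0,0,0,0,0,0,50,0,0,0,0,0,0,50,0,0,0,0,0,0,50]

```text
t: 59.98
tool_pos: [0.6093, 0.195, 0.3294]
tool_rot: [0.047, -3.137, 0.001]
contact_force: [-0.5, 0.3, 0.9]
opening: 0.0504
grip_force: 0.0
```

Run:
```python
from h import *
say();d,x,y,z=carr(.5)
for g in(-.044,.044):
    m=(abs(y-g)<.015)&(abs(x)<.038)&(z>.1)&(z<.112);print(g,np.percentile(y[m],[3,97]).round(4),np.median(z[m]))
cv2.imwrite('pics/w6.png',d['image'][:,:,::-1])
for c in('top','scene'):
    d,p=cl(c);X,Y,Z=p.T
    for a,b in((.009,.02),(.054,.075)):
        m=(X>.3)&(X<.535)&(Y>.0)&(Y<.42)&(Z>a)&(Z<b);print(c,a,m.sum(),rect(p[m]))
    if c=='top':
        x,y,z=rf(p);tops(x,y,z,np.arange(-.11,.12,.044))
    cv2.imwrite(f'pics/{c}6.png',d['image'][:,:,::-1])
```

```text
t 59.98 p [0.6093 0.195  0.3294] yaw(toolY) 1.6005 tilt [-0.0041 -0.0008] open 0.0504 F [-0.5  0.3  0.9] q [ 0.19  0.05  1.45  0.    1.64 -1.41]
tcp carrier [-0.0005  0.0427  0.3298]
rim x [-0.0568  0.0545] y [-0.1348  0.1326] (array([610.3, 151.6]), array([111.6, 270.2]), 1.74)
-0.044 [-0.05   -0.0404] 0.10790688354200281
0.044 [0.0378 0.0474] 0.10787525884911409
top 0.009 851 (array([386.8, 197.3]), array([143.7, 322.8]), 0.89)
top 0.054 0 (array([0., 0.]), array([0., 0.]), 0.0)
 top -0.022 [-0.0256 -0.0157] mid -0.0207 y [-0.0436  0.0434] z 0.1119
 top 0.066 [0.0617 0.0719] mid 0.0668 y [-0.0434  0.0451] z 0.1126
scene 0.009 1216 (array([401.7, 220.2]), array([114.9, 269.4]), 2.16)
scene 0.054 120 (array([400.9, 220.4]), array([15.2, 99.1]), 1.98)
```

View pics/scene6.png

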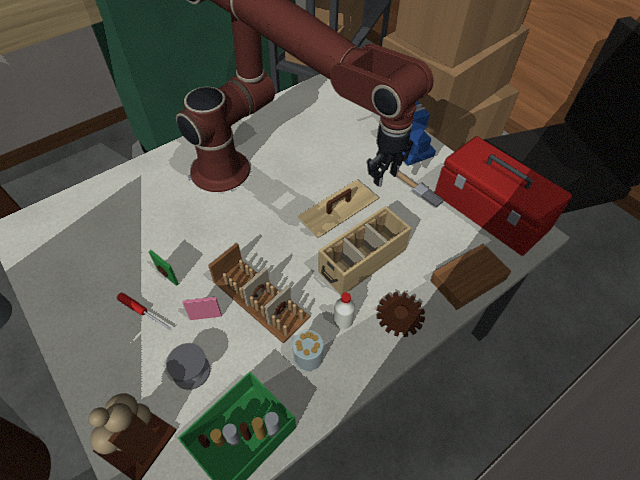

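The scene shows all four plaques in place. The lid has been knocked to about (0.40, 0.22), so I go over to measure it.

jog_arm:
  commands: [0,0,0,0,0,0.978,50,0,0,0,0,0,0.978,50,0,0,0,0,0,0.978,50,0,0,0,0,0,0.978,50,0,0,0,0,0,0.978,50,0,0,0,0,0,0.978,50,0,0,0,0,0,0.978,50,0,0,0,0,0,0.978,50,0,0,0,0,0,0.978,50,0,0,0,0,0,0.978,50,0,0,0,0,0,0.978,50,0,0,0,0,0,0.978,50,0,0,0,0,0,0.978,50,0,0,0,0,0,0.978,50,0,0,0,0,0,0.978,50,0,0,0,0,0,0.978,50]

```text
t: 62.12
tool_pos: [0.6099, 0.1951, 0.3317]
tool_rot: [-2.185, -2.257, 0.001]
contact_force: [1.4, -0.9, 0.0]
opening: 0.0499
grip_force: 0.0
```

jog_arm:
  commands: [0.05,-0.3,0,0,0,0,50,0.1,-0.6,0,0,0,0,50,0.1,-0.7,0.1,0,0,0,50,0.1,-0.7,0.3,0,0,0,50,0.1,-0.6,0.5,0,0,0,50,0.08,-0.4,0.5,0,0,0,50,0,-0.14,0.3,0,0,0,50,0,0,0.1,0,0,0,50,0,0,0,0,0,0,50,0,0,0,0,0,0,50,0,0,0,0,0,0,50,0,0,0,0,0,0,50]

```text
t: 63.62
tool_pos: [0.403, 0.2196, 0.2246]
tool_rot: [2.182, 2.26, 0.001]
contact_force: [0.3, -0.2, 0.1]
opening: 0.0502
grip_force: 0.0
```

Run:
```python
from h import *
say();d,p=cl();X,Y,Z=p.T
for a,b in((.008,.02),(.06,.075)):
    m=(X>.3)&(X<.52)&(Y>.05)&(Y<.4)&(Z>a)&(Z<b);print(a,m.sum(),rect(p[m]),np.median(p[m],0))
m=(X>.34)&(X<.46)&(Y>.15)&(Y<.28)&(Z>.06)&(Z<.075);q=np.array(rect(p[m])[0])/1000;a=rect(p[m])[2]
to([q[0],q[1],.042])
```

```text
t 63.62 p [0.403  0.2196 0.2246] yaw(toolY) 0.0354 tilt [0.0007 0.0002] open 0.0502 F [ 0.3 -0.2  0.1] q [ 0.34 -0.36  1.99 -0.    1.51  0.3 ]
0.008 32254 (array([400.1, 225. ]), array([112.4, 268.5]), 1.71) [0.39951741 0.24963236 0.01204684]
0.06 1810 (array([400.2, 225.6]), array([11.8, 98.9]), 1.7) [0.39997873 0.22824928 0.06673354]
now [ 0.101 -0.043  3.04 ] turn 0 after [ 0.102 -0.041  3.04 ]
```

jog_arm:
  commands: [0.098,-0.042,0,0,0,0.05,50,0,0,0.4,0,0,0,50,0,0,0.6,0,0,0,50,0,0,0.7,0,0,0,50,0,0,0.6,0,0,0,50,0,0,0.4,0,0,0,50,0,0,0.2,0,0,0,50,0,0,0.12,0,0,0,50,0,0,0,0,0,0,50,0,0,0,0,0,0,25,0,0,0,0,0,0,0,0,0,0,0,0,0,0,0,0,0,0,0,0,0,0,0,0,0,0,0,0,0,0,0,0,0,0,0,0]
  newtons: 60

```text
$.commands: bad value
```

```bash
python3 -c "
from h import *
say();to([.6112,.1521,.25],.03)"
```

```text
t 63.67 p [0.4029 0.2196 0.2244] yaw(toolY) 0.0356 tilt [0.0005 0.0001] open 0.0502 F [0.3 0.7 0.6] q [ 0.34 -0.36  1.99 -0.    1.51  0.3 ]
now [-1.247  3.43  -0.425] turn 0.056 after [-1.228  3.436 -0.427]
```

jog_arm:
  commands: [0.098,-0.042,0,0,0,0.05,50,0,0,0.4,0,0,0,50,0,0,0.6,0,0,0,50,0,0,0.7,0,0,0,50,0,0,0.6,0,0,0,50,0,0,0.4,0,0,0,50,0,0,0.2,0,0,0,50,0,0,0.12,0,0,0,50,0,0,0,0,0,0,50,0,0,0,0,0,0,25,0,0,0,0,0,0,0,0,0,0,0,0,0,0,0,0,0,0,0,0,0,0,0,0,0,0,0,0,0]
  newtons: 60

```text
$.commands: bad value
```

```bash
python3 -c "
from h import *
say();to([.6112,.1521,.25],.03)"
```

```text
t 63.67 p [0.4029 0.2196 0.2244] yaw(toolY) 0.0356 tilt [0.0005 0.0001] open 0.0502 F [0.3 0.7 0.6] q [ 0.34 -0.36  1.99 -0.    1.51  0.3 ]
now [-1.247  3.43  -0.425] turn 0.056 after [-1.228  3.436 -0.427]
```

Zero-only rows are easy to miscount, so I split the call.

jog_arm:
  commands: [0.098,-0.042,0,0,0,0.05,50,0,0,0.4,0,0,0,50,0,0,0.6,0,0,0,50,0,0,0.7,0,0,0,50,0,0,0.6,0,0,0,50,0,0,0.4,0,0,0,50,0,0,0.2,0,0,0,50,0,0,0.12,0,0,0,50,0,0,0,0,0,0,49,0,0,0,0,0,0,25]

```text
t: 64.92
tool_pos: [0.4007, 0.2257, 0.0439]
tool_rot: [2.186, 2.255, 0.003]
contact_force: [0.4, 0.6, 0.1]
opening: 0.0317
grip_force: 0.0
```

jog_arm:
  commands: [0,0,0,0,0,0,4,0,0,0,0,0,0,3,0,0,0,0,0,0,2,0,0,0,0,0,0,1]
  newtons: 60

```text
t: 65.42
tool_pos: [0.4006, 0.2256, 0.0438]
tool_rot: [2.187, 2.255, 0.002]
contact_force: [-1.2, -0.8, 4.7]
opening: 0.0108
grip_force: 60.4
```

```bash
python3 -c "
from h import *
say();to([.6112,.1521,.25],.03)"
```

```text
t 65.42 p [0.4006 0.2256 0.0438] yaw(toolY) 0.0307 tilt [0.0015 0.0005] open 0.0108 F [-1.2 -0.8  4.7] q [ 0.35 -0.15  2.14 -0.    1.15  0.32]
now [-1.331  3.476 -3.432] turn 0.007 after [-1.33   3.471 -3.437]
```

jog_arm:
  commands: [0,0,-0.2,0,0,0,0,0,0,-0.4,0,0,0,0,0,0,-0.6,0,0,0,0,0,0,-0.7,0,0,0,0,0,0,-0.7,0,0,0,0,0,0,-0.5,0,0,0,0,-0.1,0.2,-0.24,0,0,0,0,-0.2,0.5,-0.1,0,0,0,0,-0.25,0.7,0,0,0,0,0,-0.25,0.7,0,0,0,0,0,-0.25,0.6,0,0,0,0,0,-0.18,0.5,0,0,0,0,0,-0.1,0.27,0,0,0,0,0]

```text
t: 67.05
tool_pos: [0.6112, 0.1506, 0.2468]
tool_rot: [-2.187, -2.252, 0.005]
contact_force: [0.0, 0.1, -2.2]
opening: 0.0108
grip_force: 59.1
```

jog_arm:
  commands: [0,0,0.1,0,0,0,0,0,0,0.1,0,0,0,0,0,0,0.1,0,0,0,0,0,0,0,0,0,0,0,0,0,0,0,0,0,0,0,0,0,0,0,0]

```text
$.commands: bad value
```

Run:
```python
from h import *
M=say();to([.6113,.1523,.165],.03)
d,p=cl();X,Y,Z=p.T
zl=ctrl.get_obs()['tool_pos'][2]-.151+.122
m=(abs(X-.61)<.09)&(abs(Y-.15)<.2)&(abs(Z-zl)<.008);print('lid',m.sum(),rect(p[m]))
m=(abs(X-.61)<.09)&(abs(Y-.15)<.2)&(abs(Z-zl)<.02);A=np.c_[p[m][:,:2],np.ones(m.sum())]
m2=(abs(X-.61)<.05)&(abs(Y-.2)<.05)&(abs(Z-zl)<.02);A=np.c_[p[m2][:,:2],np.ones(m2.sum())];print('plane',np.linalg.lstsq(A,p[m2][:,2],rcond=None)[0].round(4),zl)
```

```text
t 67.05 p [0.6112 0.1506 0.2468] yaw(toolY) 0.0293 tilt [-0.0039 -0.0006] open 0.0108 F [ 0.   0.1 -2.2] q [ 0.12  0.06  1.58 -0.    1.51  0.09]
now [0.029 0.009 1.363] turn -0.007 after [0.028 0.003 1.363]
lid 74294 (array([609.6, 168.4]), array([112.5, 202.1]), 1.62)
plane [-0.0043 -0.0028  0.2181] 0.21808657488893796
```

jog_arm:
  commands: [0.028,0.003,0.2,0,0,0,0,0,0,0.3,0,0,0,0,0,0,0.3,0,0,0,0,0,0,0.2,0,0,0,0,0,0,0.1,0,0,0,0,0,0,0.1,0,0,0,0,0,0,0.1,0,0,0,0,0,0,0,0,0,0,1,0,0,0,0,0,0,2,0,0,0,0,0,0,0]

```text
t: 68.35
tool_pos: [0.6108, 0.1537, 0.1718]
tool_rot: [2.187, 2.255, 0.001]
contact_force: [-0.7, -0.7, -3.7]
opening: 0.0105
grip_force: 59.1
```

Run:
```python
from h import *
M=say();to([.6113,.1523,.1538],.03)
d,p=cl('top');X,Y,Z=p.T
for a,b in((.128,.14),(.115,.127),(.105,.1155)):
    m=(abs(X-.61)<.09)&(abs(Y-.15)<.2)&(Z>a)&(Z<b)
    if m.sum()>20: print('lid',m.sum(),rect(p[m]))
```

```text
t 68.35 p [0.6108 0.1537 0.1718] yaw(toolY) 0.0306 tilt [0.0008 0.0001] open 0.0105 F [-0.7 -0.7 -3.7] q [0.13 0.11 1.66 0.   1.38 0.1 ]
now [-0.023  0.007  0.299] turn 0.006 after [-0.023  0.007  0.299]
lid 742 (array([610.5, 153.3]), array([113.5, 267.5]), 1.95)
lid 33 (array([563.5, 128.7]), array([ 88.5, 274.3]), 22.72)
lid 59 (array([563.6, 131.8]), array([ 96.4, 285.6]), 23.04)
```

jog_arm:
  commands: [-0.018,0.01,0.05,0,0,0,0,0,0,0.05,0,0,0,0,0,0,0.05,0,0,0,0,0,0,0.05,0,0,0,0,0,0,0.04,0,0,0,0,0,0,0.03,0,0,0,0,0,0,0.02,0,0,0,0,0,0,0,0,0,0,1,0,0,0,0,0,0,0]

```text
t: 69.53
tool_pos: [0.6112, 0.1526, 0.1539]
tool_rot: [2.187, 2.255, 0.0]
contact_force: [0.0, -0.1, -2.8]
opening: 0.0112
grip_force: 59.2
```

jog_arm:
  commands: [0,0,0.02,0,0,0,0,0,0,0.02,0,0,0,0,0,0,0,0,0,0,1,0,0,0,0,0,0,0]

```text
t: 70.03
tool_pos: [0.6115, 0.1527, 0.1538]
tool_rot: [2.187, 2.255, 0.001]
contact_force: [-4.5, -0.9, 6.3]
opening: 0.0105
grip_force: 60.5
```

Contact has been made at the home height. I release and back off.

jog_arm:
  commands: [0,0,0,0,0,0,14,0,0,0,0,0,0,24,0,0,0,0,0,0,40,0,0,0,0,0,0,50,0,0,-0.2,0,0,0,50,0,0,-0.5,0,0,0,50,0,0,-0.7,0,0,0,50,0,0,-0.7,0,0,0,50,0,0,-0.3,0,0,0,50,0,0,0,0,0,0,51,0,0,0,0,0,0,50,0,0,0,0,0,0,51]

```text
t: 71.53
tool_pos: [0.6103, 0.1525, 0.2928]
tool_rot: [-2.185, -2.253, 0.005]
contact_force: [-0.1, 0.3, 0.1]
opening: 0.0512
grip_force: 0.0
```

Run:
```python
from h import *
say()
for c in('wrist','top','scene'):
    d,p=cl(c);X,Y,Z=p.T
    for a,b in((.115,.13),(.168,.185)):
        m=(abs(X-.61)<.08)&(abs(Y-.15)<.16)&(Z>a)&(Z<b)
        if m.sum()>20: print(c,m.sum(),rect(p[m]),np.median(Z[m]).round(4))
    x,y,z=rf(p);
    if c!='wrist': tops(x,y,z,np.arange(-.11,.12,.044),c)
    if c=='wrist':
        for s in(.1,.2):
            m=(abs(X-.61)<.05)&(abs(Y-s)<.02)&(Z>.11)&(Z<.13);print(s,np.median(Z[m]).round(4))
    else: cv2.imwrite(f'pics/f_{c}.png',d['image'][:,:,::-1])
a=cv2.imread('pics/f_scene.png')[180:350,190:430];cv2.imwrite('pics/f.png',cv2.resize(a,None,fx=3,fy=3))
```

```text
t 71.53 p [0.6103 0.1525 0.2928] yaw(toolY) 0.0307 tilt [-0.004  -0.0005] open 0.0512 F [-0.1  0.3  0.1] q [ 0.13  0.04  1.53 -0.    1.58  0.1 ]
wrist 39999 (array([610.8, 151.7]), array([112.3, 267.7]), 1.75) 0.1221
wrist 2322 (array([610.8, 152.8]), array([11.9, 98.7]), 1.76) 0.1768
0.1 0.1222
0.2 0.122
top 1329 (array([612.8, 151.7]), array([115.1, 266.1]), 0.82) 0.1223
top top -0.022 [-0.0258 -0.0157] mid -0.0208 y [-0.0442  0.0437] z 0.1118
top top 0.066 [0.0616 0.0719] mid 0.0668 y [-0.0441  0.0449] z 0.1119
scene 2615 (array([611.8, 148.4]), array([115.8, 271.3]), 1.62) 0.1204
scene 136 (array([611.1, 148. ]), array([ 13.7, 101.8]), 1.84) 0.1744
scene top -0.022 [-0.0265 -0.0149] mid -0.0207 y [-0.0484  0.0405] z 0.1103
scene top 0.066 [0.0615 0.0721] mid 0.0668 y [-0.0475  0.0416] z 0.1101
```

View pics/f.png

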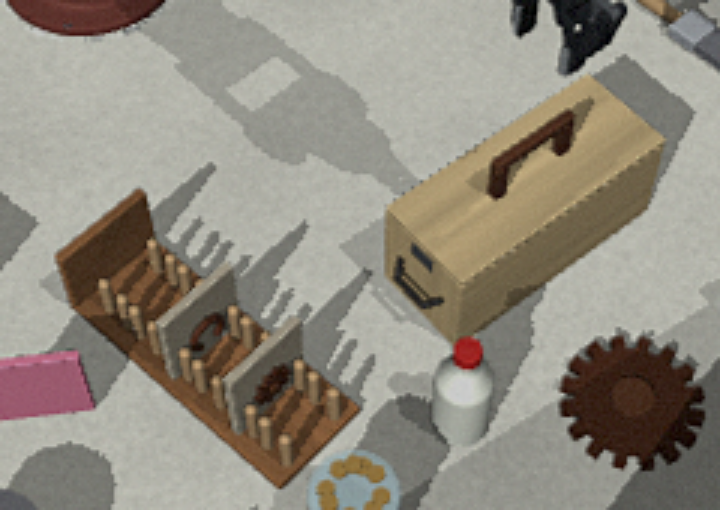

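The lid is home and level at z 0.122. Both fresh plaques stand in the rack with their iron to the open end.

```bash
python3 -c "
from station import job
print(job.finish_job())"
```

```text
the job is handed in; nothing more can be done
None
```

I handed the job in at about 72 s of the 210 s (no verdict came back): both fresh plaques stand in the rack with their ironwork to the open end, both dry ones are in carrier grooves, and my last camera check showed the lid home and level.

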